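# Move a row of printed panels from the cooling rack to the inspection ledge

## Robot

A 7-joint arm with a two-finger parallel gripper is mounted at the origin on the work surface. World frame = base frame: x ahead of the robot, y to its left, z up, the work surface at z = 0. Lengths are in m, angles in rad, forces in N, time in s.
With the tool pointing down it reaches from about 0.35 to 0.9 m from the base axis. Payload 8.1 kg.
Tool frame: the origin (TCP) lies midway between the tips of the shut fingers; the grasp point (between the pads) lies 19 mm behind it (robot.pinch_z is the distance from the TCP to the grasp point, in m); x points along the fingers, z is the direction in which the jaws open and shut, and the axes are right-handed (so a half turn about x gives the same grasp; the last joint's range is limited). The gripper opens to 92 mm and grips with 3 to 60 N. Pads are 19 mm wide; open, the fingers measure 130 mm over their backs; the gripper's body (75 mm by 190 mm) begins 47 mm behind the grasp point.
Start: joints at [-1.252, 0.434, 0.025, 1.573, -0.012, 1.134, -0.075], TCP at [0.256, 0.57, 0.227] pointing down, gripper open.
Joint ranges: [-2.62, 2.62], [-0.44, 2.09], [-1.27, 1.32], [0.08, 2.57], [-1.32, 4.46], [0.12, 2], [-2.74, 2.74]. Speed limits (rad/s): [2.22, 2.22, 3.01, 3.01, 3.14, 3.14, 3.14].

## Interface

Orientations are given as a 3x3 rotation matrix whose columns are the frame's x, y, z axes.
In Python, from station import robot gives the robot as it stands.
- The arm moves only by the shell command python3 -m inch 'ROWS' [FORCE]. ROWS is JSON, a list of rows, each a list of 7 numbers: the closure in counts, from 0 (fully open) to 255 (shut), then the shift along the tool's x, y, z in mm, then the turn, a rotation vector about the tool's x, y, z in degrees. In form: [[hand, dx, dy, dz, rx, ry, rz], ...]. A call has 1 to 5 rows; each row shifts and turns the commanded pose from where the row before left it, along the tool's axes as they then stand; what a row does not reach is not made up. A row lasts 1/10 s, in which the tool goes at most 50 mm and 8.59 degrees, less where a joint would pass 70% of its speed; a pose out of reach is approached as far as the arm can. A call with a gripper value outside its range is refused whole. The fingers move at their own pace and stop on an object; FORCE is the grip in N (left out, the last holds). Time passes only in rows, so rows that do not move let the fingers close. It gives the time, the measured TCP pose, the force and the opening at its end, in the units of the state.
- robot.state(): the state, without advancing time (a new reading comes with each control period).
- robot.capture(name): name is "side" or "top" or "wrist"; returns the picture (384x512x3 uint8, blue, green, red); there is no depth.
- robot.camera_params(name): a dict with "fx", "fy", "cx", "cy" (pixels), "R" (3x3) and "t" (3): a world point X has camera coordinates R X + t. Camera axes: x right, y down, z forward; pixel columns grow to the right and rows downward; lengths in m; the calibration is good to about 2 mm. The wrist camera is an equidistant fisheye: a pixel r from the principal point sees the ray r / f radians off the axis. A picture is of the moment at which its call begins: read the wrist's pose just before it. camera_params takes no time and is no camera call; for the wrist camera it gives the pose at the moment of the call.
- robot.finish_job(): hands the job in, once; it reports no verdict.
Trained networks look in the newest picture that a camera, given by its name, has taken for a name from the list of things; names that differ only in an ending like _2 or _b are one class to them, and where a whole thing is asked for, a point or a joint stands for the part that bears it (a point fixed in the world has none). Each returns a list of dicts, best first, with "score" (0 to 1); they miss things now and then, are a little off and sometimes report something else, mostly with a low value. They report only what shows in the picture. A call takes as long as a camera call.
- robot.recognise(camera, target): "box" ([centre column, centre row, width, height] in pixels, round what is visible of it).
- robot.place_of(camera, target): "location" ([column, row] in pixels: a listed point, or the origin of a listed thing).
The state is a dict: "time_s": time; "q": joint angles; "qvel": joint speeds; "joint_torque": joint torques, N m; "tool_pos": TCP position; "ee_rot": TCP orientation; "contact_force": force on the tool from outside, world axes, zero at the start; "wrist_torque": the same for the moment, N m; "opening": opening from 0.0 (shut) to 1.0 (fully open).
Only numpy, scipy, OpenCV 4.12 (cv2) and the standard library are available. Lean on these libraries where they do the work, as an engineer would, in place of code of your own. Each camera call takes 0.05 s, during which the arm holds its last target.

## Task

Move the four coloured printed panels from the black cooling rack to the wooden inspection ledge in the same order: the one nearest the rack's red end goes in the bay nearest the ledge's red block, and so on along the row, one to each bay. Stand each on its lower edge in the trough, centred in its bay and square to the backboard, leaning back on it at rest. Leave the tumbler and the scraper where they are.

Things in the scene. Friction and masses are not known exactly. Their poses are not given: they have to be found in the camera images.
- panel_blue: blue printed cover panel, loose, 60 g: flat plate 52 mm wide (x), 8 thick (y), 110 tall (z), four dark vent slots, both faces alike. Origin: centre of its lower edge. Starts upright in the cooling rack's groove, lower edge 8 mm above the table; the rails reach 33 mm above the table; panels are spaced 70 mm. Pinch it across its thickness near the top edge.
- swatch_blue: blue filament swatch, chip 30 x 22 x 4 mm fixed on the black cooling rack beside the blue panel's starting place; stays when the panel leaves. Origin: centre of its underside, 8 mm above the table. +x runs along the rack's row towards the rack's red end (a red block there, 20 x 34 x 30 mm); the panel's place is 48 mm away on its +y side.
- panel_green: green printed cover panel, loose, 60 g: flat plate 52 mm wide (x), 8 thick (y), 110 tall (z), four dark vent slots, both faces alike. Origin: centre of its lower edge. Starts upright in the cooling rack's groove, lower edge 8 mm above the table; the rails reach 33 mm above the table; panels are spaced 70 mm. Pinch it across its thickness near the top edge.
- swatch_green: green filament swatch, chip 30 x 22 x 4 mm fixed on the black cooling rack beside the green panel's starting place; stays when the panel leaves. Origin: centre of its underside, 8 mm above the table. +x runs along the rack's row towards the rack's red end (a red block there, 20 x 34 x 30 mm); the panel's place is 48 mm away on its +y side.
- panel_yellow: yellow printed cover panel, loose, 60 g: flat plate 52 mm wide (x), 8 thick (y), 110 tall (z), four dark vent slots, both faces alike. Origin: centre of its lower edge. Starts upright in the cooling rack's groove, lower edge 8 mm above the table; the rails reach 33 mm above the table; panels are spaced 70 mm. Pinch it across its thickness near the top edge.
- swatch_yellow: yellow filament swatch, chip 30 x 22 x 4 mm fixed on the black cooling rack beside the yellow panel's starting place; stays when the panel leaves. Origin: centre of its underside, 8 mm above the table. +x runs along the rack's row towards the rack's red end (a red block there, 20 x 34 x 30 mm); the panel's place is 48 mm away on its +y side.
- panel_white: white printed cover panel, loose, 60 g: flat plate 52 mm wide (x), 8 thick (y), 110 tall (z), four dark vent slots, both faces alike. Origin: centre of its lower edge. Starts upright in the cooling rack's groove, lower edge 8 mm above the table; the rails reach 33 mm above the table; panels are spaced 70 mm. Pinch it across its thickness near the top edge.
- swatch_white: white filament swatch, chip 30 x 22 x 4 mm fixed on the black cooling rack beside the white panel's starting place; stays when the panel leaves. Origin: centre of its underside, 8 mm above the table. +x runs along the rack's row towards the rack's red end (a red block there, 20 x 34 x 30 mm); the panel's place is 48 mm away on its +y side.
- ledge: fixed wooden ledge, 340 mm long (x). Origin: on the table below the trough's middle. Trough floor 8 mm up, y -15 to +15 mm, between a lip (-y side, 14 mm above the floor) and an upright backboard (+y side, 8 thick, 50 above the floor). A panel leans towards +y on the backboard's top edge, well at 0.27 rad from upright; under 0.08 it just stands. Bays: 52 mm pale pads at x -105, -35, 35, 105 mm.
- red_block: red end block of the ledge, 20 x 34 x 30 mm, fixed at the ledge's x = +155 or -155 mm, y = 0 (a black one is at the other end). Origin: centre of its underside, 8 mm above the table. The bay centres lie 50, 120, 190 and 260 mm from it along the ledge.
- tumbler: bystander: glass tumbler in a grey printed sleeve, 76 mm across, 95 mm tall, between rack and ledge. Origin: centre of its underside.
- scraper: bystander: print scraper with orange handle, 190 mm long, lying on the table between rack and ledge. Origin: on its underside, near the middle.

How it is judged:
At the end, for the whole second after the job is handed in: All four panels rest on their lower edges in the trough, leaning back 0.14 to 0.55 rad, within 0.2 rad of parallel to the ledge, each within 13 mm of its bay centre; from the red block, their order is that of their swatches from the rack's red end (y of panel_blue in the frame of ledge between -0.018 and 0.018 m and z of panel_blue in the frame of ledge between 0.003 and 0.016 m and angle between panel_blue's own z axis and vertical between 0.14 and 0.55 rad and angle between the x axis of each of panel_blue, panel_green, panel_yellow, panel_white and the x axis of ledge, either way round below 0.2 rad and linear speed of each of panel_blue, panel_green, panel_yellow, panel_white below 0.02 m/s and angular speed of each of panel_blue, panel_green, panel_yellow, panel_white below 0.1 rad/s and y of panel_green in the frame of ledge between -0.018 and 0.018 m and z of panel_green in the frame of ledge between 0.003 and 0.016 m and angle between panel_green's own z axis and vertical between 0.14 and 0.55 rad and y of panel_yellow in the frame of ledge between -0.018 and 0.018 m and z of panel_yellow in the frame of ledge between 0.003 and 0.016 m and angle between panel_yellow's own z axis and vertical between 0.14 and 0.55 rad and y of panel_white in the frame of ledge between -0.018 and 0.018 m and z of panel_white in the frame of ledge between 0.003 and 0.016 m and angle between panel_white's own z axis and vertical between 0.14 and 0.55 rad and ((x of swatch_blue in the frame of swatch_green above 0.02 m and x of swatch_green in the frame of swatch_yellow above 0.02 m and x of swatch_yellow in the frame of swatch_white above 0.02 m and horizontal distance between panel_blue and red_block between 0.037 and 0.063 m and horizontal distance between panel_green and red_block between 0.107 and 0.133 m and horizontal distance between panel_yellow and red_block between 0.177 and 0.203 m and horizontal distance between panel_white and red_block between 0.247 and 0.273 m) or (x of swatch_blue in the frame of swatch_green above 0.02 m and x of swatch_green in the frame of swatch_white above 0.02 m and x of swatch_white in the frame of swatch_yellow above 0.02 m and horizontal distance between panel_blue and red_block between 0.037 and 0.063 m and horizontal distance between panel_green and red_block between 0.107 and 0.133 m and horizontal distance between panel_white and red_block between 0.177 and 0.203 m and horizontal distance between panel_yellow and red_block between 0.247 and 0.273 m) or (x of swatch_blue in the frame of swatch_yellow above 0.02 m and x of swatch_yellow in the frame of swatch_green above 0.02 m and x of swatch_green in the frame of swatch_white above 0.02 m and horizontal distance between panel_blue and red_block between 0.037 and 0.063 m and horizontal distance between panel_yellow and red_block between 0.107 and 0.133 m and horizontal distance between panel_green and red_block between 0.177 and 0.203 m and horizontal distance between panel_white and red_block between 0.247 and 0.273 m) or (x of swatch_blue in the frame of swatch_yellow above 0.02 m and x of swatch_yellow in the frame of swatch_white above 0.02 m and x of swatch_white in the frame of swatch_green above 0.02 m and horizontal distance between panel_blue and red_block between 0.037 and 0.063 m and horizontal distance between panel_yellow and red_block between 0.107 and 0.133 m and horizontal distance between panel_white and red_block between 0.177 and 0.203 m and horizontal distance between panel_green and red_block between 0.247 and 0.273 m) or (x of swatch_blue in the frame of swatch_white above 0.02 m and x of swatch_white in the frame of swatch_green above 0.02 m and x of swatch_green in the frame of swatch_yellow above 0.02 m and horizontal distance between panel_blue and red_block between 0.037 and 0.063 m and horizontal distance between panel_white and red_block between 0.107 and 0.133 m and horizontal distance between panel_green and red_block between 0.177 and 0.203 m and horizontal distance between panel_yellow and red_block between 0.247 and 0.273 m) or (x of swatch_blue in the frame of swatch_white above 0.02 m and x of swatch_white in the frame of swatch_yellow above 0.02 m and x of swatch_yellow in the frame of swatch_green above 0.02 m and horizontal distance between panel_blue and red_block between 0.037 and 0.063 m and horizontal distance between panel_white and red_block between 0.107 and 0.133 m and horizontal distance between panel_yellow and red_block between 0.177 and 0.203 m and horizontal distance between panel_green and red_block between 0.247 and 0.273 m) or (x of swatch_green in the frame of swatch_blue above 0.02 m and x of swatch_blue in the frame of swatch_yellow above 0.02 m and x of swatch_yellow in the frame of swatch_white above 0.02 m and horizontal distance between panel_green and red_block between 0.037 and 0.063 m and horizontal distance between panel_blue and red_block between 0.107 and 0.133 m and horizontal distance between panel_yellow and red_block between 0.177 and 0.203 m and horizontal distance between panel_white and red_block between 0.247 and 0.273 m) or (x of swatch_green in the frame of swatch_blue above 0.02 m and x of swatch_blue in the frame of swatch_white above 0.02 m and x of swatch_white in the frame of swatch_yellow above 0.02 m and horizontal distance between panel_green and red_block between 0.037 and 0.063 m and horizontal distance between panel_blue and red_block between 0.107 and 0.133 m and horizontal distance between panel_white and red_block between 0.177 and 0.203 m and horizontal distance between panel_yellow and red_block between 0.247 and 0.273 m) or (x of swatch_green in the frame of swatch_yellow above 0.02 m and x of swatch_yellow in the frame of swatch_blue above 0.02 m and x of swatch_blue in the frame of swatch_white above 0.02 m and horizontal distance between panel_green and red_block between 0.037 and 0.063 m and horizontal distance between panel_yellow and red_block between 0.107 and 0.133 m and horizontal distance between panel_blue and red_block between 0.177 and 0.203 m and horizontal distance between panel_white and red_block between 0.247 and 0.273 m) or (x of swatch_green in the frame of swatch_yellow above 0.02 m and x of swatch_yellow in the frame of swatch_white above 0.02 m and x of swatch_white in the frame of swatch_blue above 0.02 m and horizontal distance between panel_green and red_block between 0.037 and 0.063 m and horizontal distance between panel_yellow and red_block between 0.107 and 0.133 m and horizontal distance between panel_white and red_block between 0.177 and 0.203 m and horizontal distance between panel_blue and red_block between 0.247 and 0.273 m) or (x of swatch_green in the frame of swatch_white above 0.02 m and x of swatch_white in the frame of swatch_blue above 0.02 m and x of swatch_blue in the frame of swatch_yellow above 0.02 m and horizontal distance between panel_green and red_block between 0.037 and 0.063 m and horizontal distance between panel_white and red_block between 0.107 and 0.133 m and horizontal distance between panel_blue and red_block between 0.177 and 0.203 m and horizontal distance between panel_yellow and red_block between 0.247 and 0.273 m) or (x of swatch_green in the frame of swatch_white above 0.02 m and x of swatch_white in the frame of swatch_yellow above 0.02 m and x of swatch_yellow in the frame of swatch_blue above 0.02 m and horizontal distance between panel_green and red_block between 0.037 and 0.063 m and horizontal distance between panel_white and red_block between 0.107 and 0.133 m and horizontal distance between panel_yellow and red_block between 0.177 and 0.203 m and horizontal distance between panel_blue and red_block between 0.247 and 0.273 m) or (x of swatch_yellow in the frame of swatch_blue above 0.02 m and x of swatch_blue in the frame of swatch_green above 0.02 m and x of swatch_green in the frame of swatch_white above 0.02 m and horizontal distance between panel_yellow and red_block between 0.037 and 0.063 m and horizontal distance between panel_blue and red_block between 0.107 and 0.133 m and horizontal distance between panel_green and red_block between 0.177 and 0.203 m and horizontal distance between panel_white and red_block between 0.247 and 0.273 m) or (x of swatch_yellow in the frame of swatch_blue above 0.02 m and x of swatch_blue in the frame of swatch_white above 0.02 m and x of swatch_white in the frame of swatch_green above 0.02 m and horizontal distance between panel_yellow and red_block between 0.037 and 0.063 m and horizontal distance between panel_blue and red_block between 0.107 and 0.133 m and horizontal distance between panel_white and red_block between 0.177 and 0.203 m and horizontal distance between panel_green and red_block between 0.247 and 0.273 m) or (x of swatch_yellow in the frame of swatch_green above 0.02 m and x of swatch_green in the frame of swatch_blue above 0.02 m and x of swatch_blue in the frame of swatch_white above 0.02 m and horizontal distance between panel_yellow and red_block between 0.037 and 0.063 m and horizontal distance between panel_green and red_block between 0.107 and 0.133 m and horizontal distance between panel_blue and red_block between 0.177 and 0.203 m and horizontal distance between panel_white and red_block between 0.247 and 0.273 m) or (x of swatch_yellow in the frame of swatch_green above 0.02 m and x of swatch_green in the frame of swatch_white above 0.02 m and x of swatch_white in the frame of swatch_blue above 0.02 m and horizontal distance between panel_yellow and red_block between 0.037 and 0.063 m and horizontal distance between panel_green and red_block between 0.107 and 0.133 m and horizontal distance between panel_white and red_block between 0.177 and 0.203 m and horizontal distance between panel_blue and red_block between 0.247 and 0.273 m) or (x of swatch_yellow in the frame of swatch_white above 0.02 m and x of swatch_white in the frame of swatch_blue above 0.02 m and x of swatch_blue in the frame of swatch_green above 0.02 m and horizontal distance between panel_yellow and red_block between 0.037 and 0.063 m and horizontal distance between panel_white and red_block between 0.107 and 0.133 m and horizontal distance between panel_blue and red_block between 0.177 and 0.203 m and horizontal distance between panel_green and red_block between 0.247 and 0.273 m) or (x of swatch_yellow in the frame of swatch_white above 0.02 m and x of swatch_white in the frame of swatch_green above 0.02 m and x of swatch_green in the frame of swatch_blue above 0.02 m and horizontal distance between panel_yellow and red_block between 0.037 and 0.063 m and horizontal distance between panel_white and red_block between 0.107 and 0.133 m and horizontal distance between panel_green and red_block between 0.177 and 0.203 m and horizontal distance between panel_blue and red_block between 0.247 and 0.273 m) or (x of swatch_white in the frame of swatch_blue above 0.02 m and x of swatch_blue in the frame of swatch_green above 0.02 m and x of swatch_green in the frame of swatch_yellow above 0.02 m and horizontal distance between panel_white and red_block between 0.037 and 0.063 m and horizontal distance between panel_blue and red_block between 0.107 and 0.133 m and horizontal distance between panel_green and red_block between 0.177 and 0.203 m and horizontal distance between panel_yellow and red_block between 0.247 and 0.273 m) or (x of swatch_white in the frame of swatch_blue above 0.02 m and x of swatch_blue in the frame of swatch_yellow above 0.02 m and x of swatch_yellow in the frame of swatch_green above 0.02 m and horizontal distance between panel_white and red_block between 0.037 and 0.063 m and horizontal distance between panel_blue and red_block between 0.107 and 0.133 m and horizontal distance between panel_yellow and red_block between 0.177 and 0.203 m and horizontal distance between panel_green and red_block between 0.247 and 0.273 m) or (x of swatch_white in the frame of swatch_green above 0.02 m and x of swatch_green in the frame of swatch_blue above 0.02 m and x of swatch_blue in the frame of swatch_yellow above 0.02 m and horizontal distance between panel_white and red_block between 0.037 and 0.063 m and horizontal distance between panel_green and red_block between 0.107 and 0.133 m and horizontal distance between panel_blue and red_block between 0.177 and 0.203 m and horizontal distance between panel_yellow and red_block between 0.247 and 0.273 m) or (x of swatch_white in the frame of swatch_green above 0.02 m and x of swatch_green in the frame of swatch_yellow above 0.02 m and x of swatch_yellow in the frame of swatch_blue above 0.02 m and horizontal distance between panel_white and red_block between 0.037 and 0.063 m and horizontal distance between panel_green and red_block between 0.107 and 0.133 m and horizontal distance between panel_yellow and red_block between 0.177 and 0.203 m and horizontal distance between panel_blue and red_block between 0.247 and 0.273 m) or (x of swatch_white in the frame of swatch_yellow above 0.02 m and x of swatch_yellow in the frame of swatch_blue above 0.02 m and x of swatch_blue in the frame of swatch_green above 0.02 m and horizontal distance between panel_white and red_block between 0.037 and 0.063 m and horizontal distance between panel_yellow and red_block between 0.107 and 0.133 m and horizontal distance between panel_blue and red_block between 0.177 and 0.203 m and horizontal distance between panel_green and red_block between 0.247 and 0.273 m) or (x of swatch_white in the frame of swatch_yellow above 0.02 m and x of swatch_yellow in the frame of swatch_green above 0.02 m and x of swatch_green in the frame of swatch_blue above 0.02 m and horizontal distance between panel_white and red_block between 0.037 and 0.063 m and horizontal distance between panel_yellow and red_block between 0.107 and 0.133 m and horizontal distance between panel_green and red_block between 0.177 and 0.203 m and horizontal distance between panel_blue and red_block between 0.247 and 0.273 m))); the robot touches nothing.
It fails at once if the tumbler is moved more than 25 mm (distance of tumbler from where it was at the start of the episode above 0.025 m).
It fails at once if the scraper is moved more than 25 mm (distance of scraper from where it was at the start of the episode above 0.025 m).
It also fails if it takes over 131 s, if anything falls off the work surface, if the arm or the gripper's body presses on something with over 40 N, if the wrist force passes 120 N, or if a joint passes its speed limit or range.

## Working session

There is one attempt and no reset: what is moved stays moved. The work goes in short steps, Python scripts to look and compute and a shell command to move; the robot and the scene stay as the last step left them, time stands still between calls to the robot, and variables do not carry over. Pictures are saved under pics/ and viewed, and the job is handed in when it is done.

```bash
ls; mkdir -p pics; python3 - <<'E'
from station import robot
import cv2
for n in ["side","top","wrist"]:
    im=robot.capture(n); cv2.imwrite(f"pics/a_{n}.png",im)
    p=robot.camera_params(n); print(n,p)
s=robot.state(); print(s)
print(robot.pinch_z)
E
```

```text
pics
side {'fx': 486.42564706967545, 'fy': 486.42564706967545, 'cx': 255.66877427986998, 'cy': 189.31299122439515, 'R': array([[ 0.99282863, -0.11764197, -0.02125262],
       [-0.08900539, -0.60872998, -0.78836911],
       [ 0.07980819,  0.78460702, -0.61483533]]), 't': array([-0.52307233,  0.06979439,  0.92060849])}
top {'fx': 411.3382963698214, 'fy': 411.3382963698214, 'cx': 249.03390768321063, 'cy': 194.17620938197499, 'R': array([[-0.01708523, -0.99982909, -0.00706334],
       [-0.98349353,  0.01807798, -0.18003796],
       [ 0.18013488,  0.00387076, -0.9836343 ]]), 't': array([0.00857308, 0.55089239, 0.91869309])}
wrist {'fx': 297.3186396354542, 'fy': 297.3186396354542, 'cx': 258.9522315959195, 'cy': 194.50584166853713, 'R': array([[ 4.10215148e-01,  9.11988773e-01,  1.04182958e-04],
       [ 8.70725231e-01, -3.91688658e-01,  2.97350916e-01],
       [ 2.71221504e-01, -1.21887135e-01, -9.54768256e-01]]), 't': array([-0.62437713, -0.0370337 ,  0.39073667])}
{'time_s': 0.15, 'q': array([-1.25157687,  0.43506785,  0.02497226,  1.57386455, -0.01163118,
        1.13399384, -0.0750668 ]), 'qvel': array([ 0.00164912, -0.00345156,  0.0002754 , -0.00154804, -0.00125732,
        0.00112954, -0.00085306]), 'joint_torque': array([ 1.74624663e-03, -6.68261218e+01,  9.85721536e-01, -3.14692640e+01,
       -6.05793810e-02,  3.93482333e-02,  7.53457584e-05]), 'tool_pos': array([0.25576535, 0.56985766, 0.22613127]), 'ee_rot': array([[-4.12420745e-04, -9.12326418e-01,  4.09463475e-01],
       [-1.11465295e-03,  4.09463675e-01,  9.12325740e-01],
       [-9.99999294e-01, -8.01476096e-05, -1.18579865e-03]]), 'contact_force': array([ 0.14871796, -0.11465117, -0.2186587 ]), 'wrist_torque': array([-0.05721517, -0.04383575,  0.02578914]), 'opening': 0.9991409085303848}
0.0188
```

View pics/a_side.png

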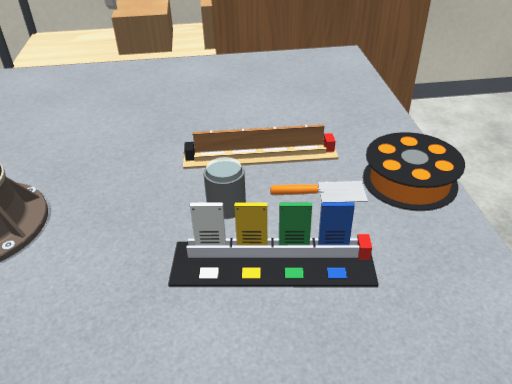

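View pics/a_top.png

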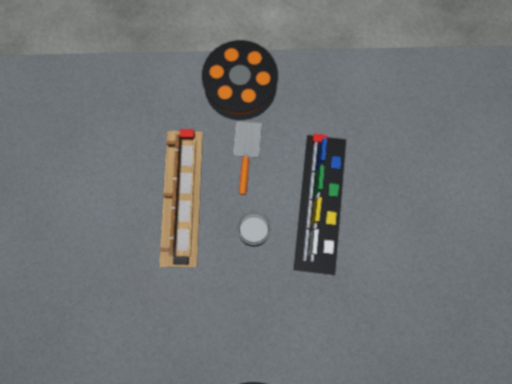

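View pics/a_wrist.png

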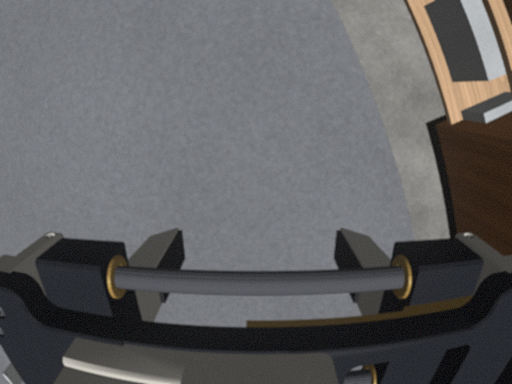

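Side view: rack in front with the order from its red end (right) blue, green, yellow, white. The ledge is behind it, red block at the right (≈330,142). The tumbler is at ≈(225,188) and the scraper at ≈(318,190). Now I'll measure.

```bash
cat > h.py <<'E'
import numpy as np, cv2
from station import robot
def ray(cam,uv,z=None,p=None):
    p=p or robot.camera_params(cam); R=np.array(p["R"]);t=np.array(p["t"])
    x=(uv[0]-p["cx"])/p["fx"]; y=(uv[1]-p["cy"])/p["fy"]
    if cam=="wrist":
        r=np.hypot(x,y); d=np.array([x/r*np.sin(r),y/r*np.sin(r),np.cos(r)]) if r>0 else np.array([0,0,1.])
    else: d=np.array([x,y,1.])
    o=-R.T@t; d=R.T@d
    return o,d
def atz(cam,uv,z,p=None):
    o,d=ray(cam,uv,p=p); return o+d*(z-o[2])/d[2]
def proj(cam,X,p=None):
    p=p or robot.camera_params(cam); c=np.array(p["R"])@X+np.array(p["t"])
    if cam=="wrist":
        r=np.hypot(c[0],c[1]); th=np.arctan2(r,c[2]); return np.array([p["cx"]+p["fx"]*th*c[0]/r,p["cy"]+p["fy"]*th*c[1]/r])
    return np.array([p["fx"]*c[0]/c[2]+p["cx"],p["fy"]*c[1]/c[2]+p["cy"]])
E
python3 - <<'E'
from h import *
np.set_printoptions(precision=4,suppress=True)
H=dict(swatch_blue=.008,swatch_green=.008,swatch_yellow=.008,swatch_white=.008,panel_blue=.008,panel_green=.008,panel_yellow=.008,panel_white=.008,ledge=0,red_block=.008,tumbler=0,scraper=0)
for n,z in H.items():
  for c in ["side","top"]:
    r=robot.place_of(c,n)
    if r: print(n,c,round(r[0]["score"],2),np.round(r[0]["location"],1),atz(c,r[0]["location"],z)[:2])
    else: print(n,c,None)
print(robot.state()["time_s"])
E
```

```text
swatch_blue side 0.75 [334.  273.5] [ 0.6309 -0.2147]
swatch_blue top 0.5 [333.  162.1] [ 0.636  -0.2115]
swatch_green side 0.71 [294.1 272.9] [ 0.5665 -0.2045]
swatch_green top 0.61 [330.7 187.3] [ 0.5722 -0.2024]
swatch_yellow side 0.65 [290.6 251.6] [ 0.5693 -0.1555]
swatch_yellow top 0.69 [331.3 218.4] [ 0.4952 -0.1998]
swatch_white side 0.63 [211.2 273.8] [ 0.4309 -0.1878]
swatch_white top 0.49 [330.2 247.1] [ 0.426  -0.1935]
panel_blue side 0.93 [333.5 252.3] [ 0.6419 -0.1673]
panel_blue top 0.51 [314.7 163.3] [ 0.6338 -0.1659]
panel_green side 0.83 [293.8 253.9] [ 0.5738 -0.1617]
panel_green top 0.59 [312.5 189.6] [ 0.5672 -0.1574]
panel_yellow side 0.57 [251.5 252.3] [ 0.5023 -0.1478]
panel_yellow top 0.76 [309.6 214.7] [ 0.5052 -0.1476]
panel_white side 0.63 [207.4 255.1] [ 0.4263 -0.144 ]
panel_white top 0.61 [309.8 244. ] [ 0.4343 -0.145 ]
ledge side 0.55 [260.8 151.8] [0.559  0.1723]
ledge top 0.68 [184.2 195.6] [0.5595 0.1598]
red_block side 0.71 [327.2 149.5] [0.7056 0.1474]
red_block top 0.46 [188.8 135.8] [0.7114 0.1486]
tumbler side 0.68 [228.5 202.8] [0.4731 0.0018]
tumbler top 0.64 [250.8 229.4] [ 0.4727 -0.0038]
scraper side None
scraper top 0.71 [242.1 157.4] [0.6547 0.0149]
1.35
```

```bash
python3 - <<'E'
import cv2,numpy as np
from h import *
np.set_printoptions(precision=4,suppress=True)
t=cv2.imread("pics/a_top.png");s=cv2.imread("pics/a_side.png")
cv2.imwrite("pics/b_top.png",cv2.resize(t[120:285,150:360],None,fx=3.5,fy=3.5,interpolation=cv2.INTER_CUBIC))
cv2.imwrite("pics/b_side.png",cv2.resize(s[110:300,160:390],None,fx=3.3,fy=3.1,interpolation=cv2.INTER_CUBIC))
# colour blobs
for nm,im,cam in [("top",t,"top"),("side",s,"side")]:
  hsv=cv2.cvtColor(im,cv2.COLOR_BGR2HSV)
  for cn,lo,hi in [("red",(0,200,120),(4,255,255)),("blue",(105,150,80),(125,255,255)),("green",(60,120,60),(85,255,255)),("yel",(22,150,120),(32,255,255))]:
    m=cv2.inRange(hsv,lo,hi); n,l,st,ce=cv2.connectedComponentsWithStats(m)
    for i in range(1,n):
      if st[i,4]>15: print(nm,cn,st[i],ce[i],atz(cam,ce[i],.012)[:2])
E
```

```text
top red [313 135   9   6  30] [316.8667 137.2   ] [ 0.7001 -0.1737]
top blue [320 139   7  22 108] [323.1759 149.7778] [ 0.6671 -0.1879]
top blue [331 156  10  13 123] [335.6016 162.0244] [ 0.6351 -0.2172]
top green [317 166   8  24 136] [320.4191 177.4559] [ 0.5966 -0.1776]
top green [328 183  11  14 130] [333.3538 189.4231] [ 0.566  -0.2079]
top yel [315 197   7  24 106] [317.9906 209.0472] [ 0.5181 -0.168 ]
top yel [326 211  11  14 126] [330.8413 217.5556] [ 0.4968 -0.198 ]
side red [324 134  11   8  68] [329.  137.5] [0.7196 0.1898]
side red [358 235  14  15 148] [364.2635 241.2162] [ 0.7001 -0.1522]
side blue [ 319  202   35   42 1125] [335.9813 220.912 ] [ 0.6646 -0.0934]
side blue [327 267  20  12 226] [336.5    272.4735] [ 0.6343 -0.2166]
side green [ 279  203   33   42 1152] [294.8524 221.6363] [ 0.5896 -0.0847]
side green [285 267  19  12 221] [293.8009 272.5475] [ 0.5654 -0.2072]
side yel [ 234  202   33   43 1035] [250.9884 220.6773] [ 0.51   -0.0706]
side yel [242 267  19  12 208] [251.0048 272.0769] [ 0.4961 -0.1966]
```

View pics/b_top.png

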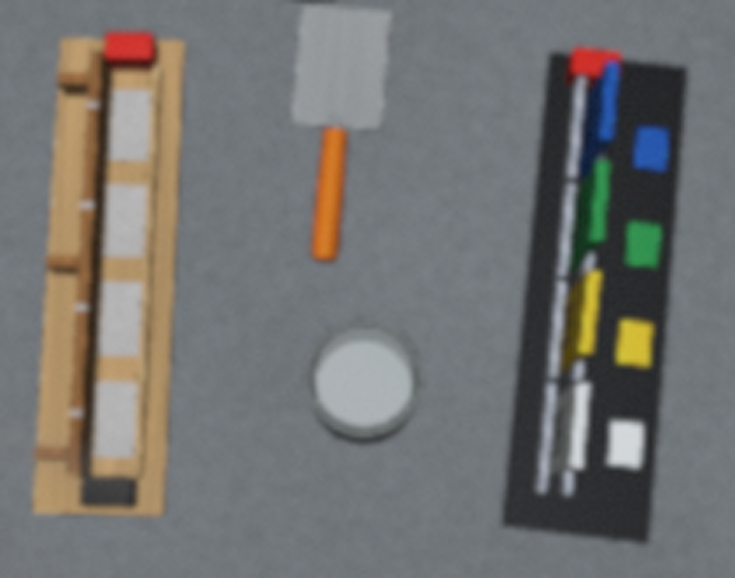

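View pics/b_side.png

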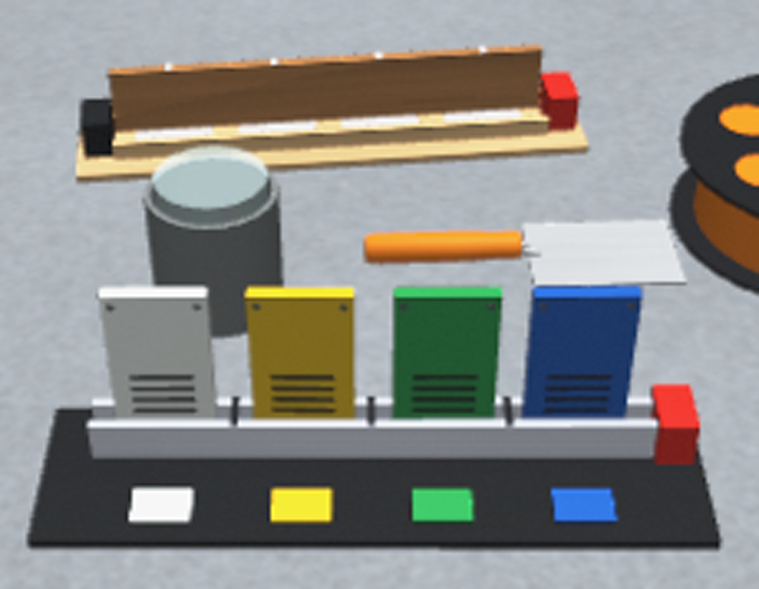

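```bash
python3 - <<'E'
from h import *
np.set_printoptions(precision=4,suppress=True)
c=lambda a,b:(a/3.5+150,b/3.5+120)
for p in [(130,124),(125,221),(120,318),(116,419)]: print("pad",atz("top",c(*p),.008)[:2])
for n,p in [("red",(129,48)),("black",(109,490))]: print(n,atz("top",c(*p),.038)[:2])
# refine by blob in upsampled images
t=cv2.imread("pics/a_top.png");s=cv2.imread("pics/a_side.png")
# scan side: block tops
c2=lambda a,b:(a/3.3+160,b/3.1+110)
print("side red top",atz("side",c2(559,84),.038)[:2],"black top",atz("side",c2(97,106),.038)[:2])
# pad front... backboard top edge ends
print("bb top L/R side",atz("side",c2(110,70),.058)[:2],atz("side",c2(541,47),.058)[:2])
print("base corners top", [atz("top",c(*p),.004)[:2] for p in [(185,40),(163,514),(62,40),(34,513)]])
print("base front corners side", [atz("side",c2(*p),.0)[:2] for p in [(78,180),(588,151)]])
# panel tops in side view -> z=.118
for n,p in [("w",(153,294)),("y",(300,294)),("g",(447,293)),("b",(585,294))]: print(n,atz("side",c2(*p),.118)[:2])
for n,p in [("w",(580,425)),("y",(590,312)),("g",(600,200)),("b",(610,101))]: print(n,atz("top",c(*p),.118)[:2])
E
```

```text
pad [0.6602 0.1523]
pad [0.5893 0.1551]
pad [0.5201 0.1579]
pad [0.4499 0.1598]
red [0.7067 0.1488]
black [0.4009 0.159 ]
side red top [0.7092 0.1508] black top [0.402  0.1684]
bb top L/R side [0.4128 0.1825] [0.7001 0.1699]
base corners top [array([0.7237, 0.1136]), array([0.3849, 0.1276]), array([0.7254, 0.203 ]), array([0.387 , 0.2159])]
base front corners side [array([0.3851, 0.1342]), array([0.7242, 0.1196])]
w [ 0.4338 -0.142 ]
y [ 0.5038 -0.1521]
g [ 0.5735 -0.1614]
b [ 0.6382 -0.1716]
w [ 0.4331 -0.1424]
y [ 0.5027 -0.1518]
g [ 0.5737 -0.1614]
b [ 0.6381 -0.1709]
```

```bash
cat >> h.py <<'E'
from scipy.spatial.transform import Rotation as Ro
P=dict(w=(.4335,-.1420),y=(.5033,-.1517),g=(.5730,-.1612),b=(.6410,-.1705))
RY=np.radians(-7.9); LY=np.radians(-2.3); LC=np.array([.555,.1563])
def Rt(row,tilt=0):
    y=-np.array([np.cos(row),np.sin(row),0]); x=np.array([0,0,-1.]); z=np.cross(x,y)
    return np.array([x,y,z]).T@Ro.from_rotvec([0,np.radians(tilt),0]).as_matrix()
def plan(pos,Rg):
    s=robot.state(); R0=s["ee_rot"]; d=np.array(pos)-s["tool_pos"]
    np.set_printoptions(precision=1,suppress=True)
    print("tcp",np.round(s["tool_pos"],4),"t",round(s["time_s"],2),"open",round(s["opening"],3))
    print("turn deg (tool)",np.degrees(Ro.from_matrix(R0.T@Rg).as_rotvec()))
    print("shift mm after turn",Rg.T@d*1000," before turn",R0.T@d*1000)
def grasp(n,z): plan([*P[n],z],Rt(RY))
def place(i,h,tilt=0,y0=-3,zb=.010,dx=0):
    """bay i: x offset mm in ledge; h tcp height above lower edge"""
    c,s=np.cos(LY),np.sin(LY); M=np.array([[c,-s],[s,c]])
    b=LC+M@np.array([(i+dx)/1e3,y0/1e3]); Rg=Rt(LY,tilt)
    plan(np.array([*b,zb])-Rg[:,0]*h,Rg)
E
python3 -c "
from h import *
grasp('b',.2)"
```

```text
tcp [0.3 0.6 0.2] t 1.35 open 1.002
turn deg (tool) [-16.3   0.    0. ]
shift mm after turn [  26.7 -483.2 -680.8]  before turn [  26.7 -654.6 -518.1]
```

```bash
sed -i 's/np.round(s\["tool_pos"\],4)/[round(float(v),4) for v in s["tool_pos"]]/' h.py
python3 -m inch '[[0,0,0,0,-8.15,0,0],[0,0,0,0,-8.15,0,0],[0,2,-28,-40,0,0,0],[0,2,-28,-40,0,0,0],[0,2,-28,-40,0,0,0]]' 30
python3 -m inch '[[0,2,-28,-40,0,0,0],[0,2,-28,-40,0,0,0],[0,2,-28,-40,0,0,0],[0,2,-28,-40,0,0,0],[0,2,-28,-40,0,0,0]]'
python3 -m inch '[[0,2,-28,-40,0,0,0],[0,2,-28,-40,0,0,0],[0,2,-28,-40,0,0,0],[0,2,-28,-40,0,0,0],[0,2,-28,-40,0,0,0]]'
python3 -m inch '[[0,0,-28,-40,0,0,0],[0,0,-28,-40,0,0,0],[0,0,-20,-30,0,0,0],[0,0,0,0,0,0,0],[0,0,0,0,0,0,0]]'
python3 -c "
from h import *
grasp('b',.2)
cv2.imwrite('pics/c_wrist.png',robot.capture('wrist'))"
```

```text
time_s: 1.85
tool_pos: [0.3232, 0.4384, 0.2206]
ee_rot: [[0.0, -0.991, 0.136], [0.0, 0.136, 0.991], [-1.0, -0.0, 0.0]]
contact_force: [1.7, -0.6, -0.2]
opening: 1.003
time_s: 2.35
tool_pos: [0.4346, 0.2208, 0.211]
ee_rot: [[0.001, -0.991, 0.137], [0.001, 0.137, 0.991], [-1.0, -0.001, 0.001]]
contact_force: [1.4, 0.5, -0.3]
opening: 1.001
time_s: 2.85
tool_pos: [0.546, 0.0035, 0.201]
ee_rot: [[0.001, -0.991, 0.137], [0.0, 0.137, 0.991], [-1.0, -0.001, 0.0]]
contact_force: [0.6, 0.9, 0.6]
opening: 0.994
time_s: 3.35
tool_pos: [0.6054, -0.1149, 0.2004]
ee_rot: [[-0.001, -0.99, 0.139], [0.0, 0.139, 0.99], [-1.0, 0.001, 0.0]]
contact_force: [0.2, 0.9, -1.0]
opening: 0.997
tcp [0.6054, -0.1149, 0.2004] t 3.35 open 0.997
turn deg (tool) [-0.1  0.  -0. ]
shift mm after turn [  0.4 -42.9 -50.2]  before turn [  0.4 -43.  -50.2]
```

```bash

python3 -m inch '[[0,0,-21.5,-25,0,0,0],[0,0,-21.5,-25,0,0,0],[0,0,0,0,0,0,0],[0,0,0,0,0,0,0]]'
python3 -c "
from h import *
grasp('b',.08)
p=robot.camera_params('wrist')
cv2.imwrite('pics/d_wrist.png',robot.capture('wrist'))
for n in P: print(n,[proj('wrist',np.array([*P[n],z]),p) for z in (.118,)])"
```

```text
time_s: 3.8
tool_pos: [0.6411, -0.1682, 0.2005]
ee_rot: [[-0.0, -0.991, 0.136], [0.001, 0.136, 0.991], [-1.0, 0.001, 0.001]]
contact_force: [0.1, 0.7, -0.8]
opening: 0.997
tcp [0.6411, -0.1682, 0.2005] t 3.8 open 0.997
turn deg (tool) [ 0.1  0.  -0. ]
shift mm after turn [120.5  -0.2  -2.3]  before turn [120.5  -0.3  -2.4]
w [array([256.2, -41.4])]
y [array([256.1,  34. ])]
g [array([256.3, 119.6])]
b [array([256.5, 200.9])]
```

View pics/d_wrist.png

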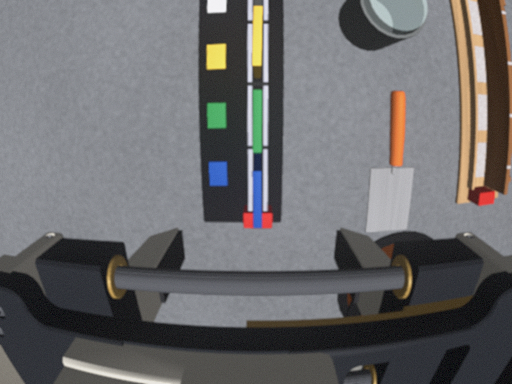

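The wrist view shows the row straight and centred. Blue's top is at about (257,200), against a prediction of (256,201). I'll descend and grip.

```bash

python3 -m inch '[[0,30,0,-2,0,0,0],[0,30,0,0,0,0,0],[0,30,0,0,0,0,0],[0,20,0,0,0,0,0],[0,10,0,0,0,0,0]]'
python3 -m inch '[[200,0,0,0,0,0,0],[255,0,0,0,0,0,0],[255,0,0,0,0,0,0],[255,0,0,0,0,0,0],[255,0,0,0,0,0,0]]' 30
python3 -m inch '[[255,0,0,0,0,0,0],[255,0,0,0,0,0,0],[255,0,0,0,0,0,0],[255,0,0,0,0,0,0]]'
```

```text
time_s: 4.35
tool_pos: [0.6396, -0.1688, 0.0789]
ee_rot: [[-0.003, -0.991, 0.135], [0.002, 0.135, 0.991], [-1.0, 0.003, 0.001]]
contact_force: [-0.7, 1.0, 0.5]
opening: 0.998
time_s: 4.85
tool_pos: [0.6414, -0.1716, 0.0815]
ee_rot: [[0.001, -0.991, 0.137], [-0.0, 0.137, 0.991], [-1.0, -0.001, 0.0]]
contact_force: [-0.7, 0.3, -0.3]
opening: 0.616
time_s: 5.25
tool_pos: [0.6409, -0.1715, 0.0807]
ee_rot: [[-0.0, -0.991, 0.137], [0.0, 0.137, 0.991], [-1.0, 0.0, 0.0]]
contact_force: [0.2, -0.4, 0.1]
opening: 0.267
```

```bash

python3 -m inch '[[255,0,0,0,0,0,0],[255,0,0,0,0,0,0],[255,0,0,0,0,0,0],[255,0,0,0,0,0,0],[255,0,0,0,0,0,0]]'
python3 -m inch '[[255,-10,0,0,0,0,0],[255,-20,0,0,0,0,0],[255,-30,0,0,0,0,0],[255,-30,0,0,0,0,0],[255,-30,0,0,0,0,0]]'
python3 -c "
from h import *
place(105,.0727,0,-3,.15)"
```

```text
time_s: 5.75
tool_pos: [0.6409, -0.1715, 0.0807]
ee_rot: [[-0.0, -0.991, 0.137], [0.0, 0.137, 0.991], [-1.0, 0.0, 0.0]]
contact_force: [0.2, 1.0, -0.5]
opening: 0.087
time_s: 6.25
tool_pos: [0.6408, -0.1716, 0.2027]
ee_rot: [[0.0, -0.991, 0.137], [-0.0, 0.137, 0.991], [-1.0, -0.0, -0.0]]
contact_force: [-0.2, -0.3, -0.0]
opening: 0.087
tcp [0.6408, -0.1716, 0.2027] t 6.25 open 0.087
turn deg (tool) [-5.6 -0.   0. ]
shift mm after turn [-20.   -6.1 321.2]  before turn [-20.1  25.1 320.3]
```

```bash

python3 -m inch '[[255,-5,0,10,-2.8,0,0],[255,-5,0,20,-2.8,0,0],[255,0,-1,30,0,0,0],[255,0,-1,40,0,0,0],[255,0,-1,40,0,0,0]]'
python3 -m inch '[[255,0,-1,40,0,0,0],[255,0,-1,40,0,0,0],[255,0,-1,40,0,0,0],[255,0,0,30,0,0,0],[255,0,0,20,0,0,0]]'
python3 -m inch '[[255,0,0,10,0,0,0],[255,0,0,0,0,0,0],[255,0,0,0,0,0,0]]'
python3 -c "
from h import *
place(105,.0727,11,-3,.07)
p=robot.camera_params('wrist')
for n in ['top','side','wrist']: cv2.imwrite(f'pics/e_{n}.png',robot.capture(n))
a=cv2.imread('pics/e_side.png')[60:260,160:420]; b=cv2.imread('pics/e_wrist.png')
cv2.imwrite('pics/e_s2.png',cv2.resize(a,None,fx=3,fy=3,interpolation=cv2.INTER_CUBIC))
"
```

```text
time_s: 6.75
tool_pos: [0.6505, -0.0288, 0.2096]
ee_rot: [[-0.002, -0.999, 0.037], [0.001, 0.037, 0.999], [-1.0, 0.002, 0.001]]
contact_force: [0.5, 0.1, -1.5]
opening: 0.087
time_s: 7.25
tool_pos: [0.6595, 0.1432, 0.2093]
ee_rot: [[-0.003, -0.999, 0.033], [0.001, 0.033, 0.999], [-1.0, 0.003, 0.001]]
contact_force: [0.3, 0.4, -0.4]
opening: 0.082
time_s: 7.55
tool_pos: [0.6616, 0.1459, 0.2105]
ee_rot: [[-0.0, -0.999, 0.041], [-0.001, 0.041, 0.999], [-1.0, 0.0, -0.001]]
contact_force: [-0.0, -0.1, -0.8]
opening: 0.087
tcp [0.6616, 0.1459, 0.2105] t 7.55 open 0.087
turn deg (tool) [-0.1 10.9 -0. ]
shift mm after turn [64.6  2.  29.9]  before turn [69.1  2.  17.1]
```

View pics/e_s2.png

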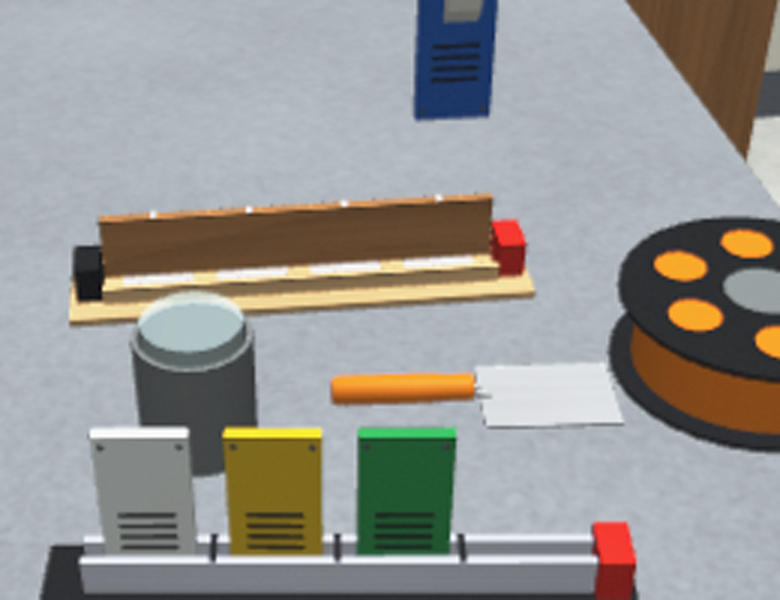

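View pics/e_wrist.png

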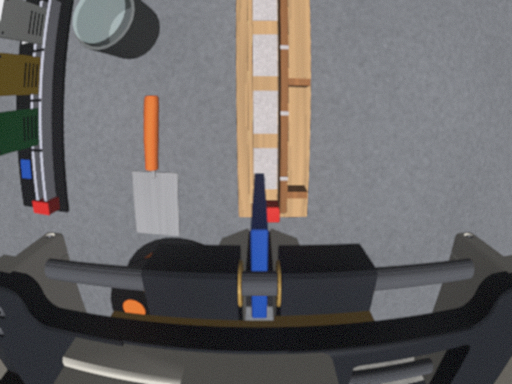

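```bash
python3 - <<'E'
from h import *
p=robot.camera_params('wrist')
np.set_printoptions(precision=4,suppress=True)
im=cv2.imread('pics/e_wrist.png')
cv2.imwrite('pics/e_w2.png',cv2.resize(im[0:225,220:330],None,fx=5,fy=2.6,interpolation=cv2.INTER_CUBIC))
c,s=np.cos(LY),np.sin(LY);M=np.array([[c,-s],[s,c]])
for i in (105,35,-35): print(i,*[proj('wrist',np.array([*(LC+M@np.array([i/1e3,y])),z]),p) for y,z in ((-.015,.008),(0,.008),(.015,.058),(.023,.058))])
E
```

```text
105 [252.2881 168.1336] [264.3791 168.0963] [279.0993 177.9133] [286.4749 177.9135]
35 [251.88   111.4587] [264.3952 111.4155] [279.772  112.5966] [287.4653 112.6896]
-35 [251.6314  54.2854] [264.2749  54.2373] [279.7798  46.5096] [287.5523  46.6926]
```

View pics/e_w2.png

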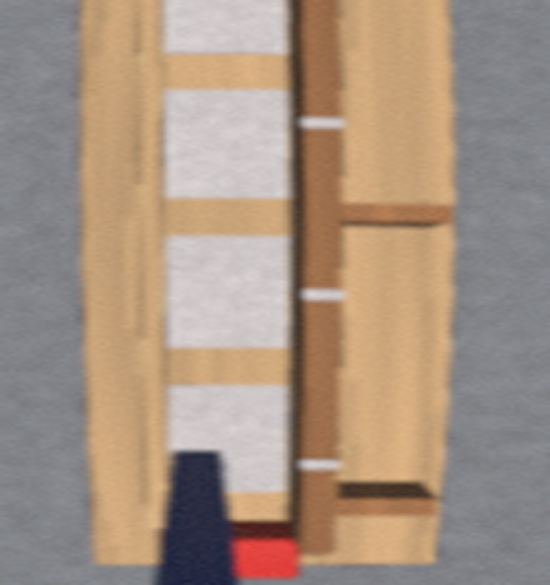

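```bash

python3 -m inch '[[255,10,0,5,0,5.5,0],[255,20,1,10,0,5.5,0],[255,20,1,10,0,0,0],[255,14.5,0,4,0,0,0],[255,0,0,0,0,0,0]]'
python3 -m inch '[[255,0,0,0,0,0,0],[255,0,0,0,0,0,0]]'
python3 -c "
from h import *
place(105,.0727,11,-3,.01)"
```

```text
time_s: 8.2
tool_pos: [0.6593, 0.1663, 0.1412]
ee_rot: [[-0.011, -0.999, 0.04], [-0.192, 0.041, 0.98], [-0.981, 0.003, -0.193]]
contact_force: [0.0, -0.6, -1.0]
opening: 0.085
time_s: 8.4
tool_pos: [0.6615, 0.1665, 0.145]
ee_rot: [[-0.006, -0.999, 0.042], [-0.19, 0.042, 0.981], [-0.982, -0.002, -0.19]]
contact_force: [0.0, 0.3, -1.2]
opening: 0.086
tcp [0.6615, 0.1665, 0.145] t 8.4 open 0.086
turn deg (tool) [-0.1  0.   0.1]
shift mm after turn [63.1  1.   8.7]  before turn [63.1  1.1  8.6]
```

```bash

python3 -m inch '[[255,12,1,2,0,0,0],[255,18,0,2,0,0,0],[255,18,0,3,0,0,0],[255,8,0,1,0,0,0],[255,5,0,1,0,0,0]]'
python3 -m inch '[[255,0,0,0,0,0,0],[255,0,0,0,0,0,0]]'
python3 -c "
from h import *
place(105,.0727,11,-3,.01)
for n in ['side','wrist']: cv2.imwrite(f'pics/f_{n}.png',robot.capture(n))
a=cv2.imread('pics/f_side.png')[60:180,160:380]
cv2.imwrite('pics/f_s2.png',cv2.resize(a,None,fx=3,fy=3,interpolation=cv2.INTER_CUBIC))
"
```

```text
time_s: 8.9
tool_pos: [0.659, 0.1649, 0.081]
ee_rot: [[-0.008, -0.999, 0.039], [-0.191, 0.04, 0.981], [-0.982, 0.001, -0.191]]
contact_force: [0.5, -0.5, -0.8]
opening: 0.088
time_s: 9.1
tool_pos: [0.6597, 0.1654, 0.0824]
ee_rot: [[-0.007, -0.999, 0.039], [-0.19, 0.04, 0.981], [-0.982, -0.001, -0.19]]
contact_force: [-0.3, -0.2, -0.8]
opening: 0.087
tcp [0.6597, 0.1654, 0.0824] t 9.1 open 0.087
turn deg (tool) [0.  0.  0.1]
shift mm after turn [ 1.5 -0.7 -2.2]  before turn [ 1.5 -0.7 -2.2]
```

View pics/f_s2.png

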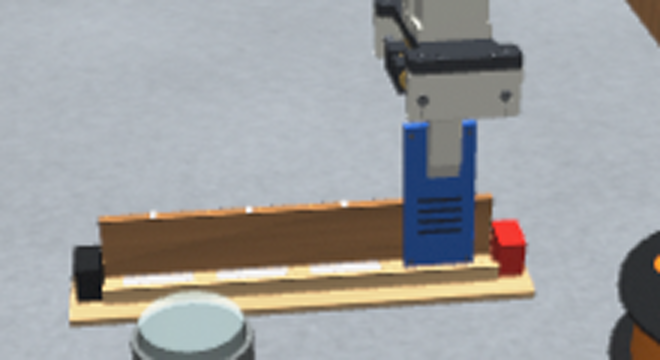

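```bash

python3 -m inch '[[255,2.5,0,-2,0,0,0],[255,0,0,0,0,0,0],[150,0,0,0,0,0,0],[100,0,0,0,0,0,0],[60,0,0,0,0,0,0]]'
python3 -m inch '[[0,0,0,0,0,0,0],[0,0,0,0,0,0,0],[0,0,0,0,0,0,0],[0,0,0,0,0,0,0]]'
python3 -c "
from h import *
for n in ['side','wrist']: cv2.imwrite(f'pics/g_{n}.png',robot.capture(n))
a=cv2.imread('pics/g_side.png')[60:180,160:380]
cv2.imwrite('pics/g_s2.png',cv2.resize(a,None,fx=3,fy=3,interpolation=cv2.INTER_CUBIC))
"
```

```text
time_s: 9.7
tool_pos: [0.6592, 0.1629, 0.0797]
ee_rot: [[-0.008, -0.999, 0.039], [-0.191, 0.04, 0.981], [-0.982, -0.0, -0.191]]
contact_force: [-0.3, -0.3, 0.3]
opening: 0.297
time_s: 10.1
tool_pos: [0.6592, 0.1629, 0.0797]
ee_rot: [[-0.008, -0.999, 0.039], [-0.191, 0.04, 0.981], [-0.982, 0.0, -0.191]]
contact_force: [0.8, -0.2, 1.0]
opening: 0.646
```

View pics/g_s2.png

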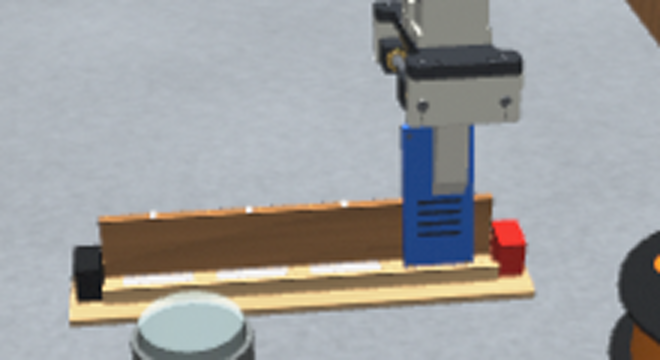

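View pics/g_wrist.png

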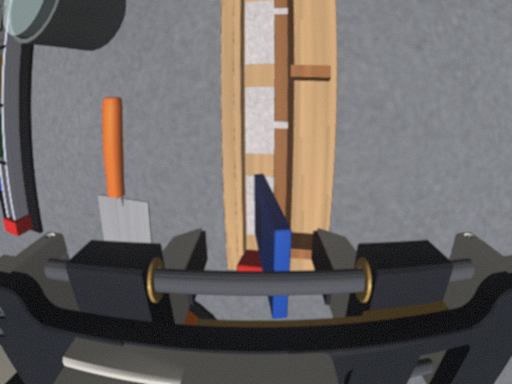

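Blue stands in the trough leaning on the backboard, clear of the fingers. Next I'll retreat and fetch green.

```bash

python3 -m inch '[[0,-15,0,0,0,0,0],[0,-35,0,0,0,0,0],[0,-40,0,0,0,0,0],[0,-35,0,0,0,0,0],[0,0,0,-20,0,-5.5,0]]'
python3 -m inch '[[0,0,0,-30,0,-5.5,0],[0,0,0,0,5.6,0,0],[0,0,0,0,0,0,0]]'
python3 -c "
from h import *
grasp('g',.2)
"
```

```text
time_s: 10.7
tool_pos: [0.6603, 0.1783, 0.2109]
ee_rot: [[0.003, -1.0, 0.027], [-0.088, 0.026, 0.996], [-0.996, -0.005, -0.088]]
contact_force: [0.7, 0.4, 0.0]
opening: 1.001
time_s: 11.0
tool_pos: [0.6589, 0.1341, 0.2111]
ee_rot: [[0.002, -0.99, 0.144], [0.0, 0.144, 0.99], [-1.0, -0.002, 0.001]]
contact_force: [0.1, 0.8, 1.2]
opening: 1.001
tcp [0.6589, 0.1341, 0.2111] t 11.0 open 1.001
turn deg (tool) [-0.4  0.   0.1]
shift mm after turn [  11.1   44.5 -304.3]  before turn [  10.8   42.6 -304.6]
```

```bash

python3 -m inch '[[0,2,6,-40,-0.4,0,0],[0,2,6,-40,0,0,0],[0,2,6,-40,0,0,0],[0,2,6,-40,0,0,0],[0,2,6,-40,0,0,0]]'
python3 -m inch '[[0,0,6,-40,0,0,0],[0,0,6,-40,0,0,0],[0,0,3,-24,0,0,0],[0,0,0,0,0,0,0],[0,0,0,0,0,0,0]]'
python3 -c "
from h import *
grasp('g',.08)
p=robot.camera_params('wrist')
cv2.imwrite('pics/h_wrist.png',robot.capture('wrist'))
for n in P: print(n,[proj('wrist',np.array([*P[n],z]),p) for z in (.118,)])
a=robot.capture('side');cv2.imwrite('pics/h_s2.png',cv2.resize(a[60:180,160:380],None,fx=3,fy=3,interpolation=cv2.INTER_CUBIC))
"
```

```text
time_s: 11.5
tool_pos: [0.6021, -0.0562, 0.1996]
ee_rot: [[0.0, -0.992, 0.124], [0.0, 0.124, 0.992], [-1.0, -0.0, 0.001]]
contact_force: [0.7, -0.8, 0.1]
opening: 1.0
time_s: 12.0
tool_pos: [0.5744, -0.1567, 0.1994]
ee_rot: [[0.001, -0.992, 0.127], [0.001, 0.127, 0.992], [-1.0, -0.0, 0.001]]
contact_force: [0.6, 1.2, -0.2]
opening: 1.004
tcp [0.5744, -0.1567, 0.1994] t 12.0 open 1.004
turn deg (tool) [0.6 0.  0. ]
shift mm after turn [119.4   0.8  -4.6]  before turn [119.4   0.9  -4.7]
w [array([254.9,  30.2])]
y [array([254.1, 116.1])]
g [array([253.8, 200. ])]
b [array([253.7, 269.4])]
```

View pics/h_wrist.png

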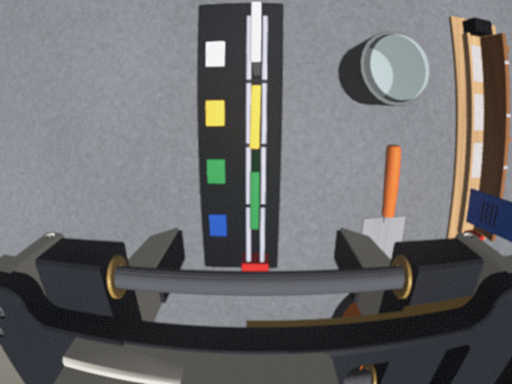

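View pics/h_s2.png

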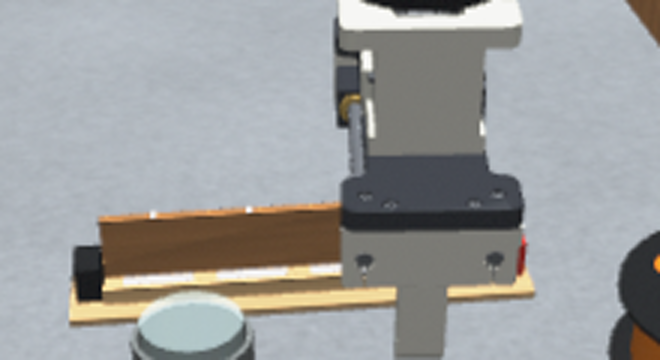

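Green is at (255,200), as predicted. Descend and grip.

```bash

python3 -m inch '[[0,30,1,-4.5,0.6,0,0],[0,30,0,0,0,0,0],[0,30,0,0,0,0,0],[0,20,0,0,0,0,0],[0,9,0,0,0,0,0]]'
python3 -m inch '[[255,0,0,0,0,0,0],[255,0,0,0,0,0,0],[255,0,0,0,0,0,0],[255,0,0,0,0,0,0],[255,0,0,0,0,0,0]]'
python3 -m inch '[[255,0,0,0,0,0,0],[255,0,0,0,0,0,0],[255,0,0,0,0,0,0],[255,0,0,0,0,0,0],[255,0,0,0,0,0,0]]'
python3 -m inch '[[255,0,0,0,0,0,0],[255,0,0,0,0,0,0],[255,0,0,0,0,0,0],[255,0,0,0,0,0,0],[255,0,0,0,0,0,0]]'
python3 -c "
from h import *
grasp('g',.08)"
```

```text
time_s: 12.6
tool_pos: [0.5717, -0.1601, 0.078]
ee_rot: [[-0.003, -0.991, 0.137], [0.001, 0.137, 0.991], [-1.0, 0.003, 0.001]]
contact_force: [-0.0, 0.6, 0.0]
opening: 0.999
time_s: 13.1
tool_pos: [0.5726, -0.1626, 0.0808]
ee_rot: [[0.001, -0.99, 0.14], [-0.0, 0.14, 0.99], [-1.0, -0.001, 0.0]]
contact_force: [0.0, -0.5, -0.3]
opening: 0.614
time_s: 13.6
tool_pos: [0.5721, -0.1625, 0.08]
ee_rot: [[-0.0, -0.99, 0.14], [0.0, 0.14, 0.99], [-1.0, 0.0, 0.0]]
contact_force: [0.4, 0.4, -0.2]
opening: 0.181
time_s: 14.1
tool_pos: [0.5722, -0.1624, 0.0801]
ee_rot: [[0.0, -0.99, 0.14], [0.0, 0.14, 0.99], [-1.0, -0.0, 0.0]]
contact_force: [0.9, -0.3, -0.4]
opening: 0.086
tcp [0.5722, -0.1624, 0.0801] t 14.1 open 0.086
turn deg (tool) [-0.2  0.   0. ]
shift mm after turn [ 0.1 -0.6  1.3]  before turn [ 0.1 -0.6  1.3]
```

```bash

python3 -m inch '[[255,-10,0,0,0,0,0],[255,-20,0,0,0,0,0],[255,-30,0,0,0,0,0],[255,-40,0,0,0,0,0],[255,-30,0,0,0,0,0]]'
python3 -c "
from h import *
place(35,.072,0,-3,.14)"
```

```text
time_s: 14.6
tool_pos: [0.5724, -0.163, 0.2131]
ee_rot: [[0.002, -0.99, 0.141], [-0.001, 0.141, 0.99], [-1.0, -0.002, -0.0]]
contact_force: [1.2, -0.6, 0.3]
opening: 0.084
tcp [0.5724, -0.163, 0.2131] t 14.6 open 0.084
turn deg (tool) [-5.8 -0.   0.1]
shift mm after turn [  1.1  -4.8 315.3]  before turn [  0.9  27.1 314.2]
```

```bash

python3 -m inch '[[255,0,0,10,-2.9,0,0],[255,0,0,20,-2.9,0,0],[255,0,-1,30,0,0,0],[255,0,-1,40,0,0,0],[255,0,-1,40,0,0,0]]'
python3 -m inch '[[255,0,-1,40,0,0,0],[255,0,-1,40,0,0,0],[255,0,0,40,0,0,0],[255,0,0,30,0,0,0],[255,0,0,20,0,0,0]]'
python3 -m inch '[[255,10,0,7,0,5.5,0],[255,20,0,10,0,5.5,0],[255,20,0,4,0,0,0],[255,0,0,0,0,0,0],[255,0,0,0,0,0,0]]'
python3 -m inch '[[255,0,0,0,0,0,0]]'
python3 -c "
from h import *
place(35,.072,11,-3,.009)
a=robot.capture('side');cv2.imwrite('pics/i_s2.png',cv2.resize(a[60:200,160:420],None,fx=3,fy=3,interpolation=cv2.INTER_CUBIC))
"
```

```text
time_s: 15.1
tool_pos: [0.5816, -0.0202, 0.2088]
ee_rot: [[-0.002, -0.999, 0.038], [0.0, 0.038, 0.999], [-1.0, 0.002, 0.0]]
contact_force: [0.6, -0.0, -0.4]
opening: 0.088
time_s: 15.6
tool_pos: [0.5895, 0.1518, 0.2085]
ee_rot: [[-0.003, -0.999, 0.033], [0.001, 0.033, 0.999], [-1.0, 0.003, 0.001]]
contact_force: [0.0, 0.2, -0.7]
opening: 0.085
time_s: 16.1
tool_pos: [0.5912, 0.162, 0.1582]
ee_rot: [[-0.009, -0.999, 0.038], [-0.192, 0.039, 0.981], [-0.981, 0.002, -0.192]]
contact_force: [0.3, -1.0, 0.5]
opening: 0.083
time_s: 16.2
tool_pos: [0.5925, 0.1613, 0.1598]
ee_rot: [[-0.007, -0.999, 0.04], [-0.19, 0.041, 0.981], [-0.982, -0.001, -0.19]]
contact_force: [-0.6, -0.0, 0.7]
opening: 0.08
tcp [0.5925, 0.1613, 0.1598] t 16.2 open 0.08
turn deg (tool) [-0.  0.  0.]
shift mm after turn [77.8  2.2 19.5]  before turn [77.8  2.3 19.4]
```

View pics/i_s2.png

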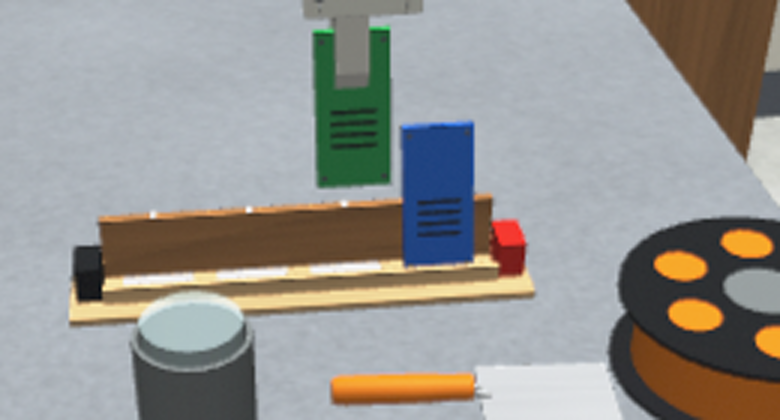

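```bash

python3 -m inch '[[255,12,2,6,0,0,0],[255,25,0,6,0,0,0],[255,20,0,4,0,0,0],[255,15,0,2,0,0,0],[255,4,0,1,0,0,0]]'
python3 -m inch '[[255,0,0,0,0,0,0],[255,0,0,0,0,0,0]]'
python3 -c "
from h import *
place(35,.072,11,-3,.009)
"
```

```text
time_s: 16.75
tool_pos: [0.5891, 0.1656, 0.0791]
ee_rot: [[-0.01, -0.999, 0.039], [-0.192, 0.04, 0.981], [-0.981, 0.002, -0.192]]
contact_force: [-7.0, -1.2, 21.4]
opening: 0.086
time_s: 16.95
tool_pos: [0.5905, 0.1663, 0.0809]
ee_rot: [[-0.007, -0.999, 0.039], [-0.19, 0.04, 0.981], [-0.982, -0.001, -0.19]]
contact_force: [1.0, 1.0, -0.3]
opening: 0.086
tcp [0.5905, 0.1663, 0.0809] t 16.95 open 0.086
turn deg (tool) [0. 0. 0.]
shift mm after turn [ 1.3  0.1 -0.4]  before turn [ 1.3  0.1 -0.4]
```

```bash

python3 -m inch '[[150,0.5,0,-0.5,0,0,0],[100,0,0,0,0,0,0],[60,0,0,0,0,0,0],[0,0,0,0,0,0,0],[0,0,0,0,0,0,0]]'
python3 -m inch '[[0,0,0,0,0,0,0],[0,0,0,0,0,0,0]]'
python3 -c "
from h import *
cv2.imwrite('pics/j_wrist.png',robot.capture('wrist'))
a=robot.capture('side');cv2.imwrite('pics/j_s2.png',cv2.resize(a[60:200,160:420],None,fx=3,fy=3,interpolation=cv2.INTER_CUBIC))
"
```

```text
time_s: 17.45
tool_pos: [0.5902, 0.1657, 0.0802]
ee_rot: [[-0.007, -0.999, 0.039], [-0.191, 0.04, 0.981], [-0.982, -0.0, -0.191]]
contact_force: [0.4, -0.2, 0.2]
opening: 0.475
time_s: 17.65
tool_pos: [0.5902, 0.1656, 0.0802]
ee_rot: [[-0.008, -0.999, 0.039], [-0.191, 0.04, 0.981], [-0.982, -0.0, -0.191]]
contact_force: [0.6, 0.4, -0.6]
opening: 0.644
```

View pics/j_wrist.png

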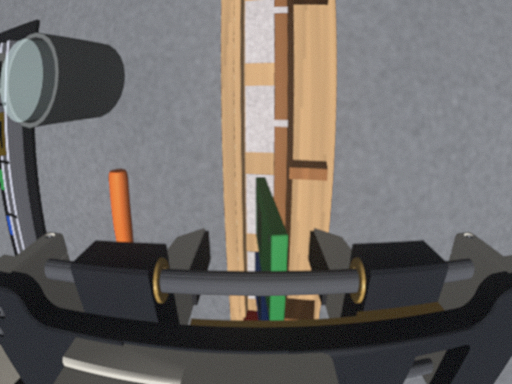

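View pics/j_s2.png

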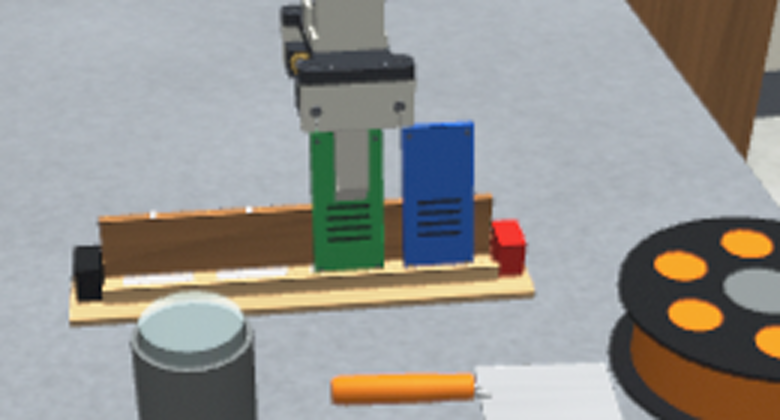

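Green is placed and leaning. Retreat and go for yellow.

```bash

python3 -m inch '[[0,-15,0,0,0,0,0],[0,-35,0,0,0,0,0],[0,-40,0,0,0,0,0],[0,-35,0,0,0,0,0],[0,0,0,-20,0,-5.5,0]]'
python3 -m inch '[[0,0,0,-30,0,-5.5,0],[0,0,0,0,5.6,0,0],[0,0,0,0,0,0,0]]'
python3 -c "
from h import *
grasp('y',.2)
"
```

```text
time_s: 18.25
tool_pos: [0.5913, 0.1798, 0.21]
ee_rot: [[0.002, -1.0, 0.027], [-0.089, 0.027, 0.996], [-0.996, -0.004, -0.089]]
contact_force: [0.9, 1.2, -0.2]
opening: 1.003
time_s: 18.55
tool_pos: [0.5896, 0.137, 0.2102]
ee_rot: [[0.001, -0.99, 0.144], [0.0, 0.144, 0.99], [-1.0, -0.001, 0.0]]
contact_force: [0.1, 1.0, 0.8]
opening: 0.997
tcp [0.5896, 0.137, 0.2102] t 18.55 open 0.997
turn deg (tool) [-0.4  0.   0.1]
shift mm after turn [  10.2   45.8 -297.8]  before turn [  10.1   43.9 -298.1]
```

```bash

python3 -m inch '[[0,2,6,-40,0,0,0],[0,2,6,-40,0,0,0],[0,2,6,-40,0,0,0],[0,2,6,-40,0,0,0],[0,2,6,-40,0,0,0]]'
python3 -m inch '[[0,0,6,-40,0,0,0],[0,0,6,-40,0,0,0],[0,0,3,-18,0,0,0],[0,0,0,0,0,0,0],[0,0,0,0,0,0,0]]'
python3 -c "
from h import *
grasp('y',.08)
p=robot.camera_params('wrist')
cv2.imwrite('pics/k_wrist.png',robot.capture('wrist'))
for n in P: print(n,[proj('wrist',np.array([*P[n],z]),p) for z in (.118,)])
"
```

```text
time_s: 19.05
tool_pos: [0.5318, -0.0536, 0.1993]
ee_rot: [[-0.0, -0.991, 0.131], [0.0, 0.131, 0.991], [-1.0, 0.0, 0.0]]
contact_force: [1.3, -0.5, 0.2]
opening: 1.001
time_s: 19.55
tool_pos: [0.5043, -0.1475, 0.1994]
ee_rot: [[-0.0, -0.991, 0.134], [0.001, 0.134, 0.991], [-1.0, 0.0, 0.001]]
contact_force: [0.5, 0.5, -0.2]
opening: 1.001
tcp [0.5043, -0.1475, 0.1994] t 19.55 open 1.001
turn deg (tool) [ 0.2  0.  -0. ]
shift mm after turn [119.4   0.4  -4.3]  before turn [119.4   0.4  -4.3]
w [array([254.1, 116.5])]
y [array([254.2, 200.5])]
g [array([254.6, 271.4])]
b [array([255. , 324.9])]
```

View pics/k_wrist.png

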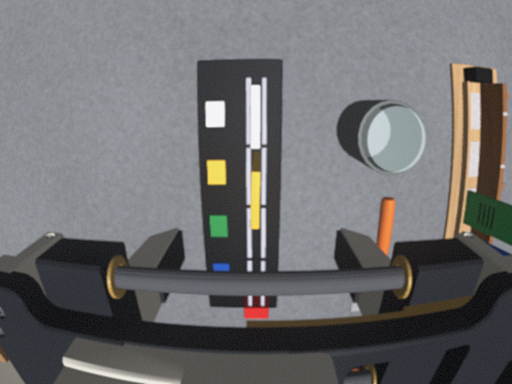

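```bash

python3 -m inch '[[0,30,0,-4,0.2,0,0],[0,30,0,0,0,0,0],[0,30,0,0,0,0,0],[0,20,0,0,0,0,0],[0,9,0,0,0,0,0]]'
python3 -m inch '[[255,0,0,0,0,0,0],[255,0,0,0,0,0,0],[255,0,0,0,0,0,0],[255,0,0,0,0,0,0],[255,0,0,0,0,0,0]]'
python3 -m inch '[[255,0,0,0,0,0,0],[255,0,0,0,0,0,0],[255,0,0,0,0,0,0],[255,0,0,0,0,0,0],[255,0,0,0,0,0,0]]'
python3 -m inch '[[255,0,0,0,0,0,0],[255,0,0,0,0,0,0],[255,0,0,0,0,0,0],[255,0,0,0,0,0,0],[255,0,0,0,0,0,0]]'
python3 -m inch '[[255,-10,0,0,0,0,0],[255,-20,0,0,0,0,0],[255,-30,0,0,0,0,0],[255,-40,0,0,0,0,0],[255,-30,0,0,0,0,0]]'
python3 -c "
from h import *
place(-35,.072,0,-3,.14)"
```

```text
time_s: 20.1
tool_pos: [0.5029, -0.1505, 0.0786]
ee_rot: [[-0.003, -0.991, 0.137], [0.001, 0.136, 0.991], [-1.0, 0.003, 0.001]]
contact_force: [0.4, 1.0, 0.2]
opening: 1.001
time_s: 20.6
tool_pos: [0.5037, -0.153, 0.0812]
ee_rot: [[0.001, -0.99, 0.14], [-0.0, 0.14, 0.99], [-1.0, -0.001, 0.0]]
contact_force: [0.1, 0.3, 1.0]
opening: 0.614
time_s: 21.1
tool_pos: [0.5032, -0.153, 0.0805]
ee_rot: [[-0.0, -0.99, 0.14], [0.0, 0.14, 0.99], [-1.0, 0.0, 0.0]]
contact_force: [0.0, -0.6, 0.2]
opening: 0.179
time_s: 21.6
tool_pos: [0.5032, -0.1529, 0.0805]
ee_rot: [[-0.0, -0.99, 0.14], [0.0, 0.14, 0.99], [-1.0, 0.0, 0.0]]
contact_force: [-0.7, 0.8, -0.0]
opening: 0.086
time_s: 22.1
tool_pos: [0.5034, -0.1534, 0.2134]
ee_rot: [[0.002, -0.99, 0.141], [-0.0, 0.141, 0.99], [-1.0, -0.002, -0.0]]
contact_force: [0.2, -0.6, -0.5]
opening: 0.088
tcp [0.5034, -0.1534, 0.2134] t 22.1 open 0.088
turn deg (tool) [-5.8 -0.   0.1]
shift mm after turn [  1.4  -4.2 308.5]  before turn [  1.3  27.  307.3]
```

```bash

python3 -m inch '[[255,0,0,10,-2.9,0,0],[255,0,0,20,-2.9,0,0],[255,0,-1,30,0,0,0],[255,0,-1,40,0,0,0],[255,0,-1,40,0,0,0]]'
python3 -m inch '[[255,0,-1,40,0,0,0],[255,0,-1,40,0,0,0],[255,0,0,40,0,0,0],[255,0,0,30,0,0,0],[255,0,0,20,0,0,0]]'
python3 -m inch '[[255,10,0,7,0,5.5,0],[255,20,0,10,0,5.5,0],[255,20,0,4,0,0,0],[255,0,0,0,0,0,0],[255,0,0,0,0,0,0]]'
python3 -m inch '[[255,0,0,0,0,0,0]]'
python3 -c "
from h import *
place(-35,.0725,11,-3,.009)
a=robot.capture('side');cv2.imwrite('pics/l_s2.png',cv2.resize(a[60:200,160:420],None,fx=3,fy=3,interpolation=cv2.INTER_CUBIC))
"
```

```text
time_s: 22.6
tool_pos: [0.5125, -0.0107, 0.2093]
ee_rot: [[-0.003, -0.999, 0.038], [0.0, 0.038, 0.999], [-1.0, 0.003, 0.0]]
contact_force: [0.0, -0.3, -0.6]
opening: 0.087
time_s: 23.1
tool_pos: [0.5205, 0.1608, 0.209]
ee_rot: [[-0.003, -0.999, 0.034], [0.0, 0.034, 0.999], [-1.0, 0.003, 0.0]]
contact_force: [0.2, -0.2, -1.3]
opening: 0.085
time_s: 23.6
tool_pos: [0.5221, 0.1715, 0.1586]
ee_rot: [[-0.01, -0.999, 0.037], [-0.192, 0.039, 0.981], [-0.981, 0.002, -0.192]]
contact_force: [0.7, -0.0, -0.4]
opening: 0.084
time_s: 23.7
tool_pos: [0.5234, 0.171, 0.1601]
ee_rot: [[-0.007, -0.999, 0.04], [-0.19, 0.041, 0.981], [-0.982, -0.001, -0.19]]
contact_force: [-0.2, -0.4, -0.0]
opening: 0.086
tcp [0.5234, 0.171, 0.1601] t 23.7 open 0.086
turn deg (tool) [-0.  0.  0.]
shift mm after turn [78.9  2.8 12.7]  before turn [78.9  2.9 12.6]
```

View pics/l_s2.png

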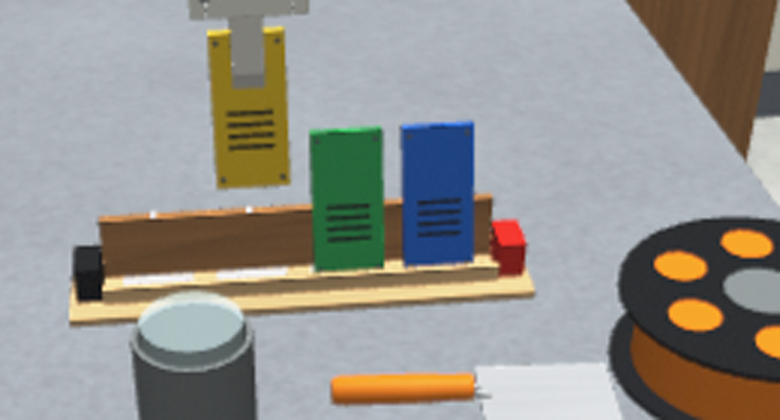

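```bash

python3 -m inch '[[255,15,3,2,0,0,0],[255,25,0,4,0,0,0],[255,20,0,4,0,0,0],[255,12,0,2,0,0,0],[255,4,0,0.5,0,0,0]]'
python3 -m inch '[[255,2,0,0,0,0,0],[255,0,0,0,0,0,0],[255,0,0,0,0,0,0]]'
python3 -c "
from h import *
place(-35,.0725,11,-3,.009)
"
```

```text
time_s: 24.25
tool_pos: [0.5199, 0.1689, 0.0819]
ee_rot: [[-0.008, -0.999, 0.04], [-0.191, 0.04, 0.981], [-0.982, 0.001, -0.191]]
contact_force: [-0.9, 0.1, 0.4]
opening: 0.082
time_s: 24.55
tool_pos: [0.5206, 0.1693, 0.0812]
ee_rot: [[-0.006, -0.999, 0.039], [-0.19, 0.04, 0.981], [-0.982, -0.001, -0.19]]
contact_force: [-0.0, -0.5, -0.1]
opening: 0.086
tcp [0.5206, 0.1693, 0.0812] t 24.55 open 0.086
turn deg (tool) [0.  0.  0.1]
shift mm after turn [ 1.1  0.1 -0.6]  before turn [ 1.1  0.1 -0.6]
```

```bash

python3 -m inch '[[150,0.5,0,-0.5,0,0,0],[100,0,0,0,0,0,0],[60,0,0,0,0,0,0],[0,0,0,0,0,0,0],[0,0,0,0,0,0,0]]'
python3 -m inch '[[0,0,0,0,0,0,0],[0,0,0,0,0,0,0]]'
python3 -m inch '[[0,-15,0,0,0,0,0],[0,-35,0,0,0,0,0],[0,-40,0,0,0,0,0],[0,-35,0,0,0,0,0],[0,0,0,-20,0,-5.5,0]]'
python3 -m inch '[[0,0,0,-30,0,-5.5,0],[0,0,0,0,5.6,0,0],[0,0,0,0,0,0,0]]'
python3 -c "
from h import *
grasp('w',.2)
a=robot.capture('side');cv2.imwrite('pics/m_s2.png',cv2.resize(a[60:200,160:420],None,fx=3,fy=3,interpolation=cv2.INTER_CUBIC))
"
```

```text
time_s: 25.05
tool_pos: [0.52, 0.1685, 0.08]
ee_rot: [[-0.008, -0.999, 0.039], [-0.191, 0.04, 0.981], [-0.982, -0.0, -0.191]]
contact_force: [0.6, -0.3, 0.4]
opening: 0.471
time_s: 25.25
tool_pos: [0.52, 0.1685, 0.0799]
ee_rot: [[-0.008, -0.999, 0.039], [-0.191, 0.04, 0.981], [-0.982, 0.0, -0.191]]
contact_force: [0.2, 0.0, 0.2]
opening: 0.643
time_s: 25.75
tool_pos: [0.5213, 0.1815, 0.2097]
ee_rot: [[0.002, -1.0, 0.028], [-0.089, 0.028, 0.996], [-0.996, -0.005, -0.089]]
contact_force: [0.4, 0.4, -0.7]
opening: 0.999
time_s: 26.05
tool_pos: [0.5193, 0.1404, 0.2099]
ee_rot: [[0.001, -0.99, 0.143], [0.0, 0.143, 0.99], [-1.0, -0.001, 0.0]]
contact_force: [0.0, 1.8, 0.1]
opening: 1.0
tcp [0.5193, 0.1404, 0.2099] t 26.05 open 1.0
turn deg (tool) [-0.3  0.   0. ]
shift mm after turn [   9.9   46.2 -291.5]  before turn [   9.8   44.4 -291.8]
```

View pics/m_s2.png

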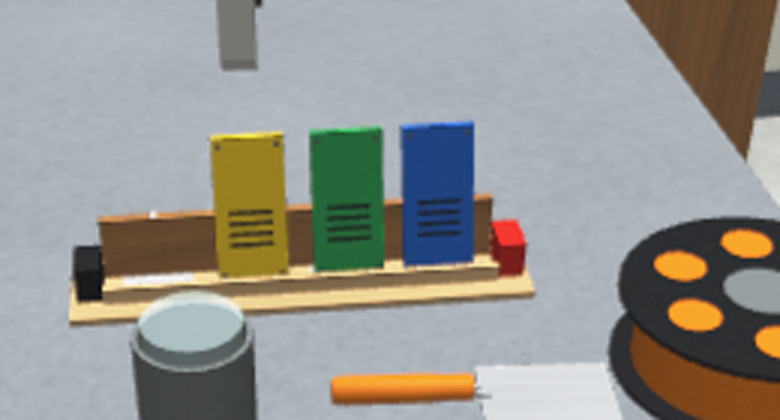

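Yellow, green and blue all stand in their bays. Now white.

```bash

python3 -m inch '[[0,2,6,-40,0,0,0],[0,2,6,-40,0,0,0],[0,2,6,-40,0,0,0],[0,2,6,-40,0,0,0],[0,2,6,-40,0,0,0]]'
python3 -m inch '[[0,0,6,-40,0,0,0],[0,0,6,-38,0,0,0],[0,0,3,-15,0,0,0],[0,0,0,0,0,0,0],[0,0,0,0,0,0,0]]'
python3 -c "
from h import *
grasp('w',.08)
p=robot.camera_params('wrist')
cv2.imwrite('pics/n_wrist.png',robot.capture('wrist'))
for n in P: print(n,[proj('wrist',np.array([*P[n],z]),p) for z in (.118,)])
"
```

```text
time_s: 26.6
tool_pos: [0.4617, -0.0506, 0.1991]
ee_rot: [[-0.0, -0.991, 0.13], [-0.0, 0.13, 0.991], [-1.0, 0.0, -0.0]]
contact_force: [-0.6, -0.9, 0.3]
opening: 0.999
time_s: 27.1
tool_pos: [0.435, -0.1396, 0.1991]
ee_rot: [[-0.0, -0.991, 0.133], [0.0, 0.133, 0.991], [-1.0, 0.0, 0.0]]
contact_force: [0.3, 0.5, 0.8]
opening: 0.999
tcp [0.435, -0.1396, 0.1991] t 27.1 open 0.999
turn deg (tool) [ 0.2  0.  -0. ]
shift mm after turn [119.1   1.2  -2.6]  before turn [119.1   1.1  -2.7]
w [array([256.1, 199.8])]
y [array([256.2, 271. ])]
g [array([256.4, 325.9])]
b [array([256.6, 366. ])]
```

View pics/n_wrist.png

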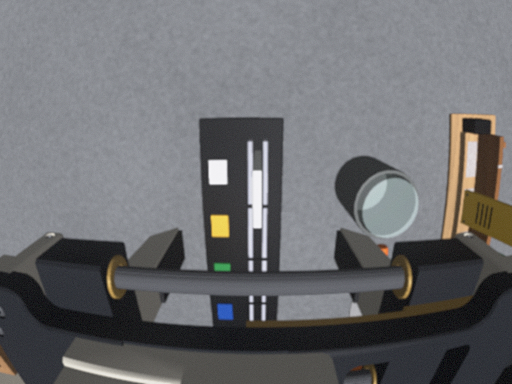

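```bash

python3 -m inch '[[0,30,1,-2.5,0.2,0,0],[0,30,0,0,0,0,0],[0,30,0,0,0,0,0],[0,20,0,0,0,0,0],[0,9,0,0,0,0,0]]'
python3 -m inch '[[255,0,0,0,0,0,0],[255,0,0,0,0,0,0],[255,0,0,0,0,0,0],[255,0,0,0,0,0,0],[255,0,0,0,0,0,0]]'
python3 -m inch '[[255,0,0,0,0,0,0],[255,0,0,0,0,0,0],[255,0,0,0,0,0,0],[255,0,0,0,0,0,0],[255,0,0,0,0,0,0]]'
python3 -m inch '[[255,0,0,0,0,0,0],[255,0,0,0,0,0,0],[255,0,0,0,0,0,0],[255,0,0,0,0,0,0],[255,0,0,0,0,0,0]]'
python3 -m inch '[[255,-10,0,0,0,0,0],[255,-20,0,0,0,0,0],[255,-30,0,0,0,0,0],[255,-40,0,0,0,0,0],[255,-30,0,0,0,0,0]]'
python3 -c "
from h import *
place(-105,.0725,0,-3,.14)"
```

```text
time_s: 27.65
tool_pos: [0.4327, -0.1415, 0.0785]
ee_rot: [[-0.003, -0.991, 0.137], [0.001, 0.137, 0.991], [-1.0, 0.003, 0.001]]
contact_force: [0.9, -0.1, 1.5]
opening: 0.993
time_s: 28.15
tool_pos: [0.4334, -0.1436, 0.0809]
ee_rot: [[0.001, -0.99, 0.14], [-0.0, 0.14, 0.99], [-1.0, -0.001, 0.0]]
contact_force: [0.6, 0.0, 0.1]
opening: 0.614
time_s: 28.65
tool_pos: [0.4329, -0.1435, 0.0803]
ee_rot: [[-0.0, -0.99, 0.14], [0.0, 0.14, 0.99], [-1.0, 0.0, 0.0]]
contact_force: [-0.5, -0.8, 0.4]
opening: 0.181
time_s: 29.15
tool_pos: [0.433, -0.1433, 0.0803]
ee_rot: [[-0.0, -0.99, 0.14], [0.0, 0.14, 0.99], [-1.0, 0.0, 0.0]]
contact_force: [0.8, 2.4, -0.9]
opening: 0.081
time_s: 29.65
tool_pos: [0.433, -0.1443, 0.2131]
ee_rot: [[0.002, -0.99, 0.141], [-0.001, 0.141, 0.99], [-1.0, -0.002, -0.001]]
contact_force: [1.1, -0.7, -0.6]
opening: 0.085
tcp [0.433, -0.1443, 0.2131] t 29.65 open 0.085
turn deg (tool) [-5.8 -0.   0.1]
shift mm after turn [  0.6  -4.9 302.3]  before turn [  0.4  25.9 301.2]
```

```bash

python3 -m inch '[[255,0,0,10,-2.9,0,0],[255,0,0,20,-2.9,0,0],[255,0,-1,30,0,0,0],[255,0,-1,40,0,0,0],[255,0,-1,40,0,0,0]]'
python3 -m inch '[[255,0,-1,40,0,0,0],[255,0,-1,40,0,0,0],[255,0,0,40,0,0,0],[255,0,0,25,0,0,0],[255,0,0,15,0,0,0]]'
python3 -m inch '[[255,10,0,7,0,5.5,0],[255,20,0,10,0,5.5,0],[255,20,0,4,0,0,0],[255,0,0,0,0,0,0],[255,0,0,0,0,0,0]]'
python3 -m inch '[[255,0,0,0,0,0,0]]'
python3 -c "
from h import *
place(-105,.0723,11,-3,.009)
a=robot.capture('side');cv2.imwrite('pics/o_s2.png',cv2.resize(a[60:200,160:420],None,fx=3,fy=3,interpolation=cv2.INTER_CUBIC))
"
```

```text
time_s: 30.15
tool_pos: [0.4423, -0.0016, 0.2092]
ee_rot: [[-0.002, -0.999, 0.038], [-0.0, 0.038, 0.999], [-1.0, 0.002, -0.0]]
contact_force: [1.3, -0.1, -0.4]
opening: 0.086
time_s: 30.65
tool_pos: [0.4502, 0.159, 0.209]
ee_rot: [[-0.003, -0.999, 0.034], [-0.0, 0.034, 0.999], [-1.0, 0.003, -0.001]]
contact_force: [-0.2, 0.1, -0.4]
opening: 0.086
time_s: 31.15
tool_pos: [0.452, 0.17, 0.1589]
ee_rot: [[-0.009, -0.999, 0.039], [-0.192, 0.04, 0.981], [-0.981, 0.002, -0.192]]
contact_force: [0.8, -0.1, -0.7]
opening: 0.088
time_s: 31.25
tool_pos: [0.4529, 0.1702, 0.16]
ee_rot: [[-0.007, -0.999, 0.041], [-0.19, 0.041, 0.981], [-0.982, -0.001, -0.19]]
contact_force: [-0.1, -0.1, -0.2]
opening: 0.084
tcp [0.4529, 0.1702, 0.16] t 31.25 open 0.084
turn deg (tool) [-0.1  0.   0. ]
shift mm after turn [78.3  2.4 16.2]  before turn [78.3  2.5 16.2]
```

View pics/o_s2.png

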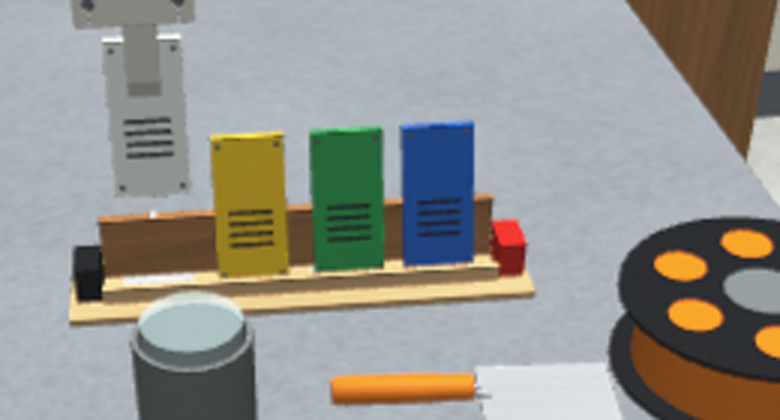

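```bash

python3 -m inch '[[255,15,2.4,3.5,0,0,0],[255,25,0,5,0,0,0],[255,20,0,5,0,0,0],[255,12,0,2,0,0,0],[255,4,0,0.5,0,0,0]]'
python3 -m inch '[[255,1.5,0,0,0,0,0],[255,0,0,0,0,0,0],[255,0,0,0,0,0,0]]'
python3 -c "
from h import *
place(-105,.0723,11,-3,.009)
"
```

```text
time_s: 31.8
tool_pos: [0.4501, 0.1717, 0.0811]
ee_rot: [[-0.008, -0.999, 0.04], [-0.191, 0.04, 0.981], [-0.982, 0.0, -0.191]]
contact_force: [-0.1, -0.3, -1.6]
opening: 0.084
time_s: 32.1
tool_pos: [0.4506, 0.1722, 0.0807]
ee_rot: [[-0.006, -0.999, 0.039], [-0.19, 0.04, 0.981], [-0.982, -0.001, -0.19]]
contact_force: [0.1, 0.4, -0.2]
opening: 0.087
tcp [0.4506, 0.1722, 0.0807] t 32.1 open 0.087
turn deg (tool) [0.  0.  0.1]
shift mm after turn [ 0.9  0.1 -0.8]  before turn [ 0.9  0.1 -0.8]
```

```bash

python3 -m inch '[[150,0.5,0,-0.5,0,0,0],[100,0,0,0,0,0,0],[60,0,0,0,0,0,0],[0,0,0,0,0,0,0],[0,0,0,0,0,0,0]]'
python3 -m inch '[[0,0,0,0,0,0,0],[0,0,0,0,0,0,0]]'
python3 -m inch '[[0,-15,0,0,0,0,0],[0,-35,0,0,0,0,0],[0,-40,0,0,0,0,0],[0,-40,0,0,0,0,0],[0,-10,0,0,0,-5.5,0]]'
python3 -m inch '[[0,-20,0,-30,0,-5.5,0],[0,-30,0,-40,0,0,0],[0,0,0,-45,0,0,0],[0,0,0,-45,0,0,0],[0,0,0,0,0,0,0]]'
python3 -c "
from h import *
for n in ['side','top','wrist']: cv2.imwrite(f'pics/p_{n}.png',robot.capture(n))
a=cv2.imread('pics/p_side.png')
cv2.imwrite('pics/p_s2.png',cv2.resize(a[60:200,160:420],None,fx=3,fy=3,interpolation=cv2.INTER_CUBIC))
a=cv2.imread('pics/p_top.png')
cv2.imwrite('pics/p_t2.png',cv2.resize(a[110:290,130:360],None,fx=3.3,fy=3.3,interpolation=cv2.INTER_CUBIC))
"
```

```text
time_s: 32.6
tool_pos: [0.4501, 0.1714, 0.0796]
ee_rot: [[-0.008, -0.999, 0.039], [-0.191, 0.04, 0.981], [-0.982, -0.0, -0.191]]
contact_force: [-0.1, -0.8, 0.3]
opening: 0.47
time_s: 32.8
tool_pos: [0.4501, 0.1714, 0.0796]
ee_rot: [[-0.008, -0.999, 0.039], [-0.191, 0.04, 0.981], [-0.982, -0.0, -0.191]]
contact_force: [0.1, 0.4, -0.3]
opening: 0.642
time_s: 33.3
tool_pos: [0.4521, 0.203, 0.2203]
ee_rot: [[0.001, -0.999, 0.034], [-0.091, 0.033, 0.995], [-0.996, -0.004, -0.091]]
contact_force: [0.8, -0.0, 0.4]
opening: 0.997
time_s: 33.8
tool_pos: [0.4444, 0.034, 0.2702]
ee_rot: [[0.001, -0.999, 0.048], [-0.002, 0.048, 0.999], [-1.0, -0.001, -0.002]]
contact_force: [0.7, 0.7, -1.1]
opening: 0.998
```

View pics/p_s2.png

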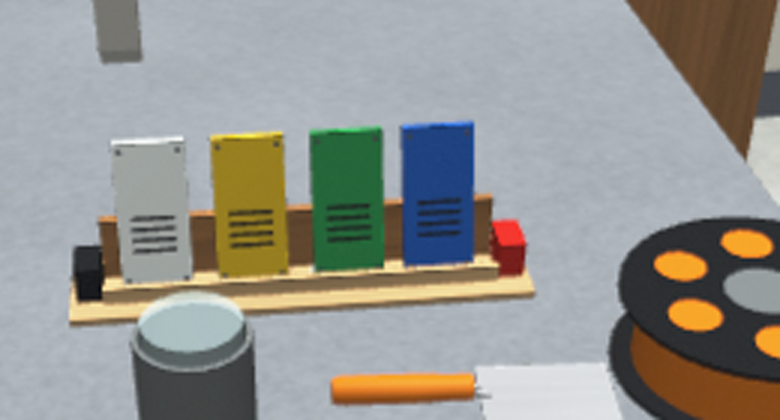

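View pics/p_t2.png

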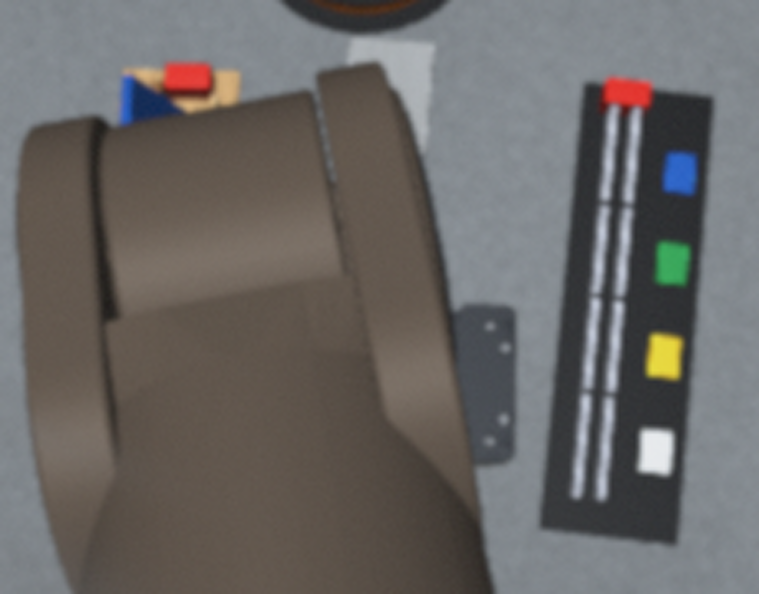

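View pics/p_wrist.png

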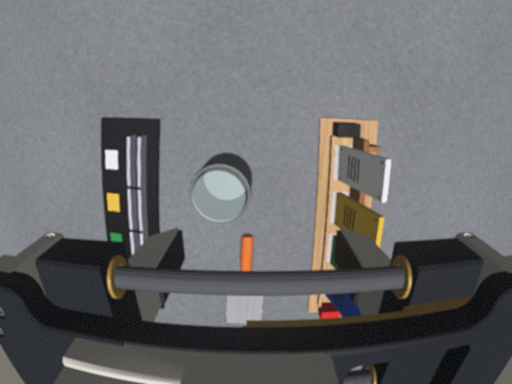

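Side view: all four stand in their bays, and the tumbler and scraper are in place. The arm blocks the top view, so I'll move it aside and measure lean and position.

```bash

python3 -m inch '[[0,-10,0,-45,0,0,0],[0,-10,0,-45,0,0,0],[0,0,0,-45,0,0,0],[0,0,0,-45,0,0,0],[0,0,0,-45,0,0,0]]'
python3 -m inch '[[0,0,0,-45,0,0,0],[0,0,0,-45,0,0,0],[0,0,0,-45,0,0,0],[0,0,0,-30,0,0,0],[0,0,0,0,0,0,0]]'
python3 -c "
from h import *
for n in ['side','top']: cv2.imwrite(f'pics/q_{n}.png',robot.capture(n))
a=cv2.imread('pics/q_side.png')
cv2.imwrite('pics/q_s2.png',cv2.resize(a[90:170,175:345],None,fx=4.5,fy=4.5,interpolation=cv2.INTER_CUBIC))
a=cv2.imread('pics/q_top.png')
cv2.imwrite('pics/q_t2.png',cv2.resize(a[120:280,140:275],None,fx=3.7,fy=3.7,interpolation=cv2.INTER_CUBIC))
"
```

```text
time_s: 34.45
tool_pos: [0.4366, -0.1846, 0.2898]
ee_rot: [[0.0, -0.999, 0.036], [0.0, 0.036, 0.999], [-1.0, -0.0, 0.0]]
contact_force: [0.5, -0.2, 0.4]
opening: 0.998
time_s: 34.95
tool_pos: [0.4292, -0.3526, 0.2892]
ee_rot: [[-0.001, -0.999, 0.043], [-0.002, 0.043, 0.999], [-1.0, 0.001, -0.002]]
contact_force: [0.1, -0.2, -0.3]
opening: 0.998
```

View pics/q_s2.png

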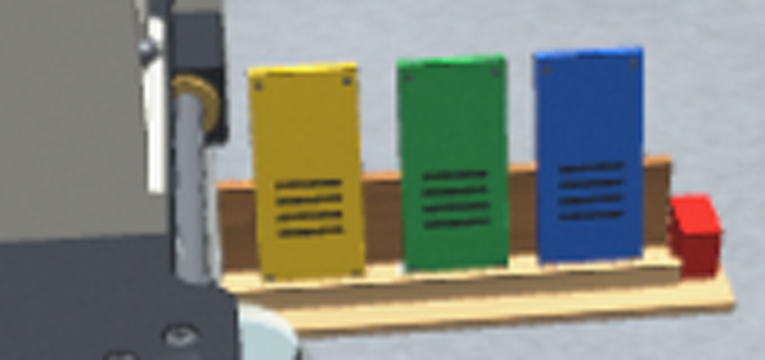

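View pics/q_t2.png

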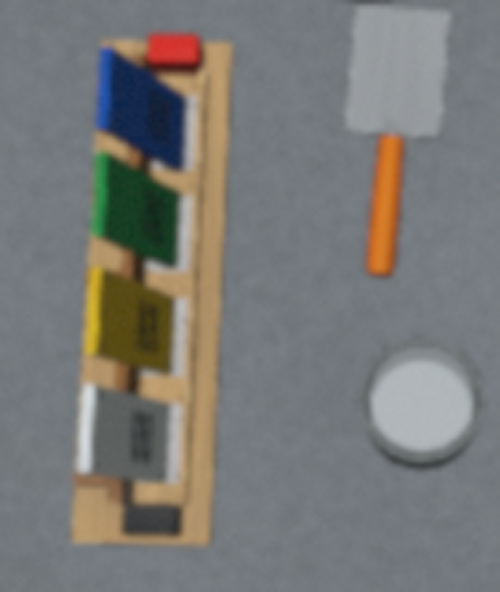

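```bash
python3 - <<'E'
from h import *
np.set_printoptions(precision=1,suppress=True)
c=lambda a:(a[0]/3.7+140,a[1]/3.7+120)
co,s=np.cos(LY),np.sin(LY);M=np.array([[co,-s],[s,co]])
L=lambda X:(M.T@(X[:2]-LC))*1e3
for n,b,t in [("b",(184,128),(111,89)),("g",(177,228),(105,194)),("y",(171,338),(100,312)),("w",(168,441),(95,430))]:
    B=L(atz("top",c(b),.008)); T=L(atz("top",c(t),.113)); print(n,"bottom front",B,"top front",T,"lean",round(float(np.arcsin((T[1]-B[1])/110)),3))
for n in ["tumbler","scraper"]:
    r=robot.place_of("top",n); print(n,[ (round(q["score"],2),np.round(q["location"],1)) for q in r[:1]])
print(robot.state()["time_s"])
E
```

```text
b bottom front [107.5  -6.2] top front [101.7  22.4] lean 0.263
g bottom front [38.3 -4.9] top front [36.  22.2] lean 0.249
y bottom front [-36.   -4.6] top front [-35.8  21. ] lean 0.235
w bottom front [-103.8   -6.1] top front [-105.5   19.8] lean 0.238
tumbler [(0.97, array([250.9, 232.2]))]
scraper [(0.65, array([186.2, 238. ]))]
35.15
```

```bash
python3 -c "
from station import robot
print(robot.finish_job())"
```

```text
the job is handed in; nothing more can be done
None
```

All four panels are in the ledge trough in the rack's order. From the red block they run blue, green, yellow, white, one to each bay. I handed the job in at about 35 s on the robot's clock; no verdict was reported.

**Placement:** In the last top picture the panels measured within about 4 mm of their bay centres. They lean back about 0.24–0.26 rad, with lower edges about at the trough's middle, and look square to the backboard.

**Bystanders and arm:** By eye, the tumbler and scraper sit in the same pixels as at the start, to within about a pixel. The gripper was open and clear of everything.

**Checks that disagreed:**
- The network's last scraper reading, (186,238) with a score of 0.65, fell on the ledge. I set it aside, because the picture shows the handle's end at (243,193), where it was at the start.
- Its tumbler reading shifted by about 3 px (roughly 7 mm), although the picture shows the tumbler unmoved.
- Green touched the trough floor with a brief 21 N as it was lowered. It was released normally and stands well.

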